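Make ready a vacuum filtration manifold beside the microscope

ROBOT

A 7-joint arm with a two-finger parallel gripper is mounted at the origin on the work surface. World frame = base frame: x ahead of the robot, y to its left, z up, the work surface at z = 0. Lengths are in m, angles in rad, forces in N, time in s.
With the tool pointing down it reaches from about 0.425 to 0.875 m from the base axis. Payload 4.7 kg.
Tool frame: the origin (TCP) lies midway between the tips of the shut fingers; the grasp point (between the pads) lies 19 mm behind it; x points along the fingers, z is the direction in which the jaws open and shut, and the axes are right-handed (so a half turn about x gives the same grasp; the last joint's range is limited). The gripper opens to 87 mm and grips with 3 to 60 N. Pads are 19 mm wide; open, the fingers measure 117 mm over their backs; the gripper's body (75 mm by 190 mm) begins 51 mm behind the grasp point.
Start: joints at [-1.123, 0.321, -0.07, 1.45, 0.023, 1.371, -0.057], TCP at [0.273, 0.59, 0.223] pointing down, gripper open.
Joint ranges: [-2.86, 2.86], [-0.3, 2.09], [-1.38, 1.24], [0.06, 2.45], [-1.56, 4.7], [0.09, 2.05], [-2.69, 2.69]. Speed limits (rad/s): [2.57, 2.57, 3.14, 3.14, 3.14, 3.14, 3.14].

INTERFACE

Orientations are given as a rotation vector (axis times angle).
In Python, from bench import ctrl, vision, close_job gives the robot as it stands. The module is installed in compiled form; this text tells all that it offers.
- The arm moves only by the tool servo_tool, never from a script. Its argument "commands" is a list that holds one entry, the list of rows, each a list of 7 numbers: the turn, a rotation vector about the tool's x, y, z in degrees, then the shift along the tool's x, y, z in mm, then the finger opening in mm, from 0 to 87. In form: [[[wx, wy, wz, x, y, z, grip], ...]]. A call has 1 to 5 rows; each row is the pose to reach, as a shift and turn from the pose commanded when the call began, along the tool's axes at that moment; what a row does not reach only later rows make up. A row lasts 1/8 s, in which the tool goes at most 62.5 mm and 10.7 degrees, less where a joint would pass 70% of its speed; a pose out of reach is approached as far as the arm can. A call with a gripper value outside its range is refused whole. The fingers move at their own pace and stop on an object; "newtons" is the grip in N (left out, the last holds). Time passes only in rows, so rows that repeat a pose let the fingers close. It gives the time, the measured TCP pose, the force and the opening at its end, in the units of the state.
- ctrl.get_state(): the state, without advancing time (a new reading comes with each control period).
- vision.get_image(name): name is "scene" or "top"; returns the picture (384x512x3 uint8, red, green, blue); there is no depth.
- vision.camera_info(name): a dict with "fov_y" (degrees; the focal length in pixels is half the picture's height over the tangent of half this angle, whatever the lens; pixels are square), "cx", "cy" (the principal point, pixels), "pose" (4x4, takes a point from camera to world coordinates). Camera axes: x right, y down, z forward; pixel columns grow to the right and rows downward; lengths in m; the calibration is good to about 2 mm. A picture is of the moment at which its call begins. camera_info takes no time and is no camera call.
- close_job(): hands the job in, once; it reports no verdict.
The state is a dict: "time": time; "joint_positions": joint angles; "qd": joint speeds; "joint_torque": joint torques, N m; "position": TCP position; "tool_rot": TCP orientation; "ft_force": force on the tool from outside, world axes, zero at the start; "torque": the same for the moment, N m; "grip_width": opening from 0.0 (shut) to 1.0 (fully open).
Only numpy, scipy, OpenCV 4.12 (cv2) and the standard library are available. Lean on these libraries where they do the work, as an engineer would, in place of code of your own. Each camera call takes 0.05 s, during which the arm holds its last target. There are 200 camera calls.

TASK

Make the vacuum filtration manifold ready for use: press all three loose seat blocks fully down on the manifold's pairs of spigots, and stand every funnel that lies in the sloping rack upright in a block of its own with its taper fully home. Only when all of them are in place, pull the sprung vacuum knob out to its stop and leave it out. Do not knock the other things on the desk aside.

Things in the scene. Friction and masses are not known exactly. Their poses are not given: they have to be found in the camera images.
- manifold: Vacuum manifold fixed to the desk: aluminium bar 66 (x) x 290 mm (y), top 30 mm above the desk, with three stations in a row along y; at its -y end (centre y = -178 mm) a grey valve housing 76 x 66 mm, 90 mm high, with the knob on its -x face. Origin on the desk under the middle of the bar; x points away from the robot at yaw 0, z up.
- station_1 (a point): The station nearest the valve housing: the point on the bar's top midway between its two spigots. The spigots are round steel pins 14 mm thick and 15 mm tall, the top 5 mm tapering to 7 mm, 19 mm to each side of this point along the manifold's y. Stations are 90 mm apart.
- station_2 (a point): The middle station, like station_1.
- station_3 (a point): The station farthest from the valve housing, like station_1.
- block_1: Loose grey seat block, 50 (x) x 66 (y) x 58 mm (z), upright on the desk at the start, 220 g. Origin: centre of its underside, z up. Two spigot sockets below, 17 mm wide, 18 mm deep, 19 mm to each side along y: it fits any station either way round; home, its underside is on the bar's top. In its top a tapered black rubber seat, 38 mm wide narrowing to 19 mm over 32 mm. Best gripped across its x.
- block_2: Another seat block, the same as block_1.
- block_3: Another seat block, the same as block_1.
- rack: Sloping steel rack fixed to the desk, 110 (x) x 250 (y) x 95 mm high, three V rests 80 mm apart along y. Funnels lie in it 45 degrees from vertical, tip low on a ledge at +x, lid up towards the rack's -x (towards the robot at yaw 0); the upper 34 mm of a funnel stand free beyond the rest, which is narrower than the funnel. Origin on the desk under its middle.
- funnel_1: Stainless filter funnel with a flat black-edged lid, solid, round, 118 mm long, 160 g. Origin: centre of the narrow tip; z along its axis to the lid. A cone 18 mm wide at the tip, 42 mm at 40 mm, then a 46 mm cylinder from 47 mm to the lid at 118 mm. Home in a seat it is upright, its tip 24 mm above the block's underside. None when absent from this start or held.
- funnel_2: Another funnel, the same as funnel_1. May be absent.
- funnel_3: Another funnel, the same as funnel_1. May be absent.
- vacuum_knob (a joint): How far the push-pull vacuum knob is out, in m: 0 fully in, 0.035 at its stop; 0 to 0.008 at the start. It slides along the manifold's -x. A spring (100 N/m) draws it in, but 5 N of seal friction holds it where it is left; pulling takes up to 9 N.
- knob_center (a point): Centre of the black knob on its rod: a round knob 34 mm across and 24 mm long, its axis along the manifold's x, 60 mm above the desk, its back 22 mm clear of the housing's front face when fully in.
- oil_bottle: Small amber bottle, 38 mm across, 85 mm high. Bystander. Origin under its centre.
- petri_dish: Petri dish, 90 mm across, 15 mm high. Bystander.
- slide_box: Closed wooden slide box, 90 x 170 x 34 mm. Bystander.
- forceps: Steel forceps lying flat, 130 mm long. Bystander.
- beaker: Small glass beaker, 70 mm across, 90 mm high. Bystander.

How it is judged:
By the outcome, as a careful person would: the job done as asked, in the order asked, and still so for the second after the job is handed in, with the robot touching nothing.
Of funnel_1, funnel_2, funnel_3 only 2 to 3 are there at a start; the rules pass over those that are not, and their reading is None.
At some moment in a run one of block_1, block_2, block_3 may be knocked a few centimetres aside while the robot is not near it.
It also fails if it takes over 208 s, if anything falls off the work surface, if the arm or the gripper's body presses on something with over 40 N, if the wrist force passes 120 N, or if a joint passes its speed limit or range.

## Working session

There is one attempt and no reset: what is moved stays moved. The work goes in short steps, Python scripts to look and compute and a tool call to move; the robot and the scene stay as the last step left them, time stands still between calls to the robot, and variables do not carry over. Pictures are saved under pics/ and viewed, about 12 in all and at most 16, crops included, and the job is handed in when it is done.

Besides the shell and the picture viewer there is one more tool, called after ">>>" as name(argument=value, ...), one argument or row to a line, values as JSON. servo_tool: Moves the arm, as the interface text tells. Its arguments: {"type":"object","properties":{"commands":{"type":"array"},"newtons":{"type":"number"}},"required":["commands"]}

```bash
mkdir -p pics; cat > h.py <<'E'
import numpy as np, cv2
from bench import ctrl, vision
from scipy.spatial.transform import Rotation as R
def snap(name,fn):
    im=vision.get_image(name); cv2.imwrite('pics/'+fn,im[:,:,::-1]); return im
def cam(name):
    i=vision.camera_info(name); f=192/np.tan(np.radians(i['fov_y'])/2); return f,i['cx'],i['cy'],np.array(i['pose'])
def px2w(name,u,v,z):
    f,cx,cy,P=cam(name); d=P[:3,:3]@np.array([(u-cx)/f,(v-cy)/f,1]); o=P[:3,3]; return o+d*(z-o[2])/d[2]
def w2px(name,p):
    f,cx,cy,P=cam(name); q=P[:3,:3].T@(np.array(p)-P[:3,3]); return np.array([cx+f*q[0]/q[2],cy+f*q[1]/q[2]])
def st():
    s=ctrl.get_state(); print('t',s['time'],'p',np.round(s['position'],4),'rv',np.round(s['tool_rot'],3),'F',np.round(s['ft_force'],1),'g',round(s['grip_width']*87,1)); return s
E
python3 - <<'E'
from h import *
s=st()
print(R.from_rotvec(s['tool_rot']).as_matrix().round(3))
for n in('top','scene'):
    im=snap(n,n+'0.png'); i=vision.camera_info(n); print(n,cam(n)[:3],i['fov_y'],np.round(i['pose'],3), [k for k in i])
    cv2.imwrite(f'pics/{n}0b.png',cv2.resize(im[:,:,::-1],(800,600),interpolation=cv2.INTER_CUBIC))
E
```

```text
t 0.0 p [0.273  0.5893 0.2214] rv [-0.885  1.385  0.883] F [ 0.9 -0.3  0.2] g 86.9
[[-0.001 -0.907  0.42 ]
 [-0.002  0.42   0.907]
 [-1.    -0.    -0.002]]
top (np.float64(361.5612560342845), 261.53931723936455, 190.19045043282281) 55.93931696267318 [[ 0.01  -0.991  0.133  0.425]
 [-1.    -0.01   0.004 -0.067]
 [-0.003 -0.133 -0.991  1.244]
 [ 0.     0.     0.     1.   ]] ['fov_y', 'cx', 'cy', 'pose']
scene (np.float64(452.38448310499535), 250.46112119202525, 192.79555906688614) 45.99445798542371 [[ 0.796  0.495 -0.347  1.043]
 [ 0.605 -0.638  0.477 -0.715]
 [ 0.015 -0.589 -0.808  1.174]
 [ 0.     0.     0.     1.   ]] ['fov_y', 'cx', 'cy', 'pose']
```

View pics/top0b.png

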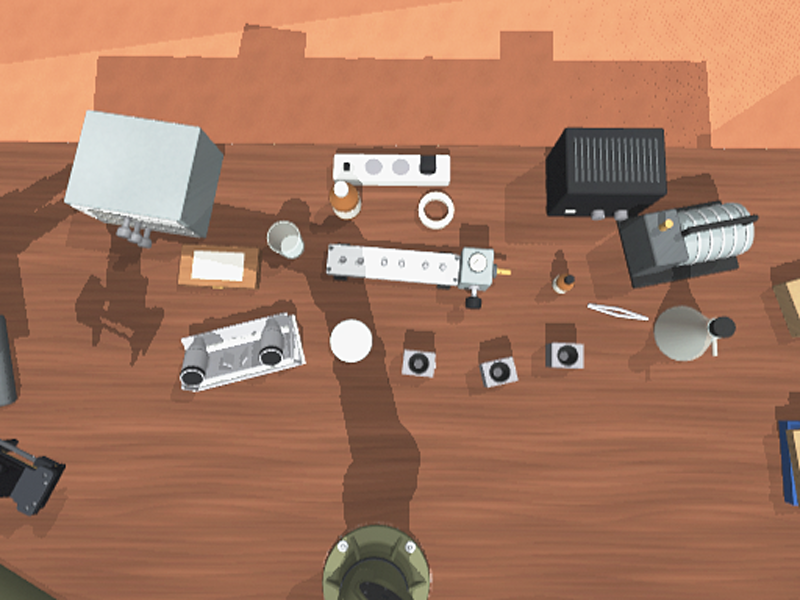

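View pics/scene0b.png

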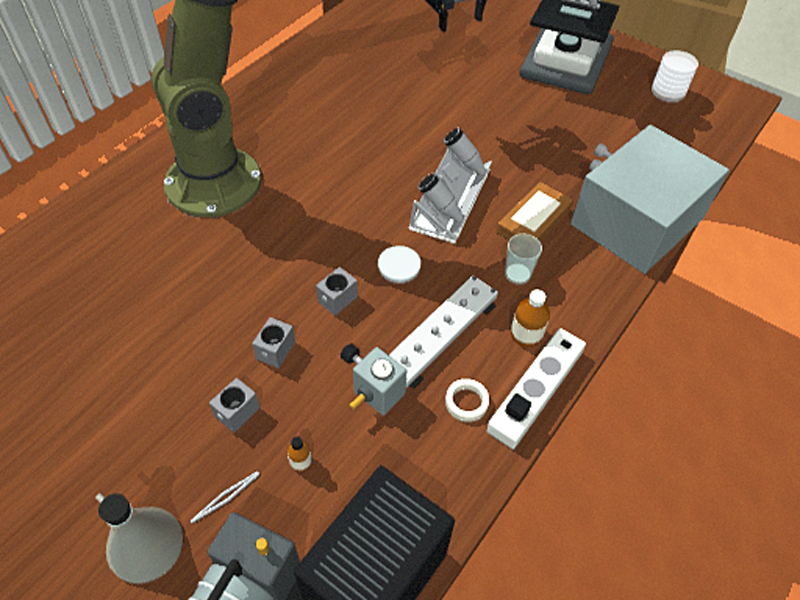

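The top view shows three blocks in front of the manifold (at about 418,363; 500,372; 567,355), a rack with two funnels (about 193,355 and 270,340), and the valve knob at about 473,302. The scene view shows the same layout. I'll zoom in to measure.

```bash
python3 - <<'E'
from h import *
t=cv2.imread('pics/top0.png'); s=cv2.imread('pics/scene0.png')
def crop(im,u,v,w,h,k):
    c=cv2.resize(im[v:v+h,u:u+w],None,fx=k,fy=k,interpolation=cv2.INTER_CUBIC)
    for i in range(0,w,10): cv2.putText(c,str(u+i),(i*k,8),0,.3,(0,255,255),1); cv2.line(c,(i*k,10),(i*k,14),(0,255,255),1)
    for j in range(10,h,10): cv2.putText(c,str(v+j),(0,j*k+3),0,.3,(0,255,255),1); cv2.line(c,(20,j*k),(24,j*k),(0,255,255),1)
    return c
cv2.imwrite('pics/c1.png',crop(t,200,148,180,105,4)) 
a=crop(t,108,195,92,58,6)
b=crop(s,255,75,70,85,6)
c=np.zeros((510,980,3),np.uint8); c[:a.shape[0],:a.shape[1]]=a; c[:b.shape[0],555:555+b.shape[1]]=b
cv2.imwrite('pics/c2.png',cv2.resize(c[:,:],None,fx=.816,fy=.816,interpolation=cv2.INTER_AREA))
cv2.imwrite('pics/c3.png',crop(s,130,165,195,120,4))
E
```

```text
(no output)
```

View pics/c1.png

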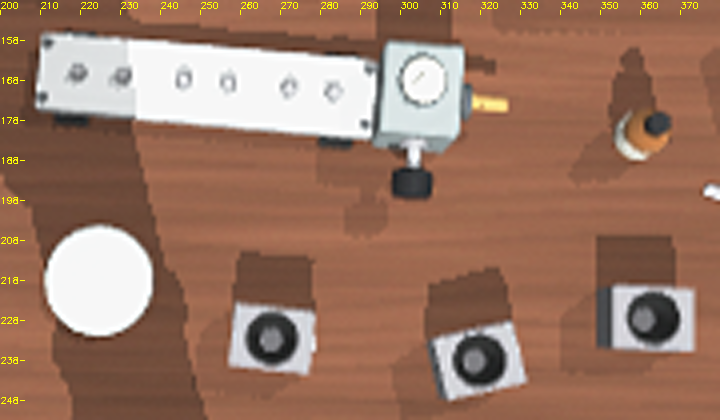

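View pics/c2.png

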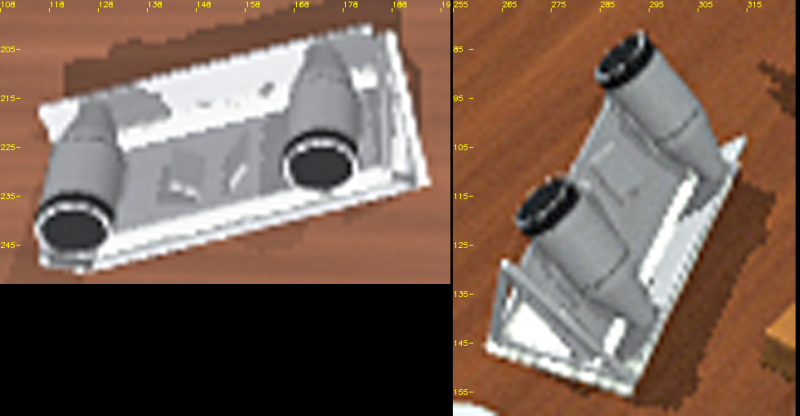

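View pics/c3.png

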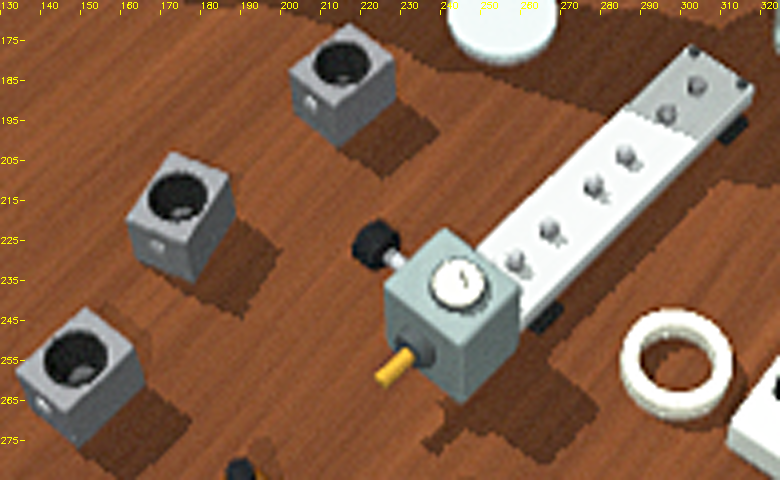

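```bash
cat > fit.py <<'E'
from h import *
from scipy.optimize import least_squares
def fit(loc,obs,x0):
    loc=np.array(loc,float)
    def f(x):
        c,s=np.cos(x[2]),np.sin(x[2]); W=np.c_[x[0]+c*loc[:,0]-s*loc[:,1],x[1]+s*loc[:,0]+c*loc[:,1],loc[:,2]]
        return np.concatenate([w2px(n,W[i])-o for n,i,o in obs])
    r=least_squares(f,x0,loss='soft_l1'); return r.x,f(r.x).reshape(-1,2)
T=lambda x,y:('top',np.array([200+x/4,148+y/4])-.4)
S=lambda x,y:('scene',np.array([130+x/4,165+y/4])-.4)
def mk(l): return [(a[0],i,a[1]) for i,a in l]
yy=[.109,.071,.019,-.019,-.071,-.109]
loc=[(0,y,.045) for y in yy]+[(.033,.145,.03),(-.033,.145,.03)]
tp=[(79,71),(122,75),(185,77),(229,82),(290,86),(334,91),(42,34),(35,106)]
sp=[(697,83),(667,110),(626,153),(594,183),(549,228),(516,258),(752,88),(693,45)]
x,r=fit(loc,mk([(i,T(*p)) for i,p in enumerate(tp)]+[(i,S(*p)) for i,p in enumerate(sp)]),[.7,0,0]); print('manifold',x.round(4)); print(r.round(1).tolist())
loc=[(.025,.033,.058),(.025,-.033,.058),(-.025,-.033,.058),(-.025,.033,.058),(0,0,.058)]
bl=[([(236,303),(316,311),(310,374),(229,366),(271,337)],[(396,67),(339,109),(291,71),(349,24),(341,63)]),
 ([(436,338),(514,321),(526,382),(446,400),(479,360)],[(234,182),(190,241),(128,214),(174,152),(177,195)]),
 ([(612,285),(694,289),(694,351),(612,349),(654,318)],[(136,345),(73,403),(17,371),(86,308),(76,357)])]
for t,s in bl:
    x,r=fit(loc,mk([(i,T(*p)) for i,p in enumerate(t)]+[(i,S(*p)) for i,p in enumerate(s)]),[.5,0,0]); print('block',x.round(4)); print(r.round(1).tolist())
def tri(a,b):
    f=lambda p:np.r_[w2px('top',p)-a,w2px('scene',p)-b]
    r=least_squares(f,[.5,.3,.1]); return r.x,r.fun
L=[]
for a,b in [((75,228),(625,60)),((320,165),(547,205))]:
    p,e=tri(np.array([108+a[0]/4.896,195+a[1]/4.896])-.4,np.array([255+(b[0]-453)/4.896,75+b[1]/4.896])-.4); print('lid',p.round(4),e.round(1)); L.append(p)
d=L[0]-L[1]; print(np.linalg.norm(d),np.arctan2(-d[0],d[1]))
q=[px2w('top',108+u/4.896-.4,195+v/4.896-.4,0.003) for u,v in((40,265),(430,185))]; print(q); d=q[0]-q[1]; print('rackyaw',np.arctan2(-d[0],d[1]))
E
python3 fit.py
```

```text
manifold [ 0.663  -0.0282 -0.0714]
[[0.3, -0.5], [0.7, -0.6], [0.3, 0.1], [0.5, -0.2], [0.6, 0.0], [0.9, -0.3], [0.5, -0.6], [0.3, 0.3], [0.1, -0.9], [0.2, -0.4], [-0.0, -0.9], [0.1, -0.7], [0.2, -1.1], [0.1, -0.4], [1.0, -0.5], [-0.8, -0.6]]
block [ 0.4475 -0.0846 -0.0845]
[[0.1, -0.2], [0.2, -0.3], [0.3, -0.6], [0.3, -0.6], [0.6, -0.1], [-0.1, -2.9], [-0.8, -0.9], [-0.3, -0.2], [0.2, -0.6], [0.5, -0.1]]
block [ 0.4314 -0.2527  0.2006]
[[-0.5, -0.4], [-0.1, -0.0], [0.1, -0.1], [0.2, -0.7], [0.3, -0.3], [-0.5, -2.1], [-1.1, 0.1], [-0.3, 0.4], [0.0, -0.7], [0.7, -0.1]]
block [ 0.4665 -0.3945 -0.0114]
[[0.2, 0.2], [-0.1, -0.4], [0.2, -0.5], [0.4, -0.4], [-0.1, -0.2], [0.2, -0.7], [-1.2, 1.6], [-0.0, -0.6], [-0.1, -1.1], [0.3, -0.4]]
lid [0.4132 0.3686 0.1068] [-0.1 -0.1 -0.2  0. ]
lid [0.4546 0.2141 0.1064] [-0.1 -0.1 -0.1  0. ]
0.159895037286695 0.26163899283117836
[array([0.38607611, 0.43062345, 0.003     ]), array([0.44394637, 0.16214369, 0.003     ])]
rackyaw 0.21229983884731923
```

```bash
cat >> h.py <<'E'
from scipy.spatial.transform import Slerp
def rot(phi,tilt=0,az=0):
    """tool matrix: jaw z horizontal at angle phi; x down, tilted by tilt toward azimuth az (must be perpendicular to phi)"""
    x=np.array([np.sin(tilt)*np.cos(az),np.sin(tilt)*np.sin(az),-np.cos(tilt)]); z=np.array([np.cos(phi),np.sin(phi),0]); return R.from_matrix(np.c_[x,np.cross(z,x),z])
def plan(wps,start=None):
    """wps: (label,pos,R); prints the calls (turn deg, shift mm, rows)"""
    s=st(); p,q=start or (np.array(s['position']),R.from_rotvec(s['tool_rot']))
    for lab,P,Q in wps:
        P=np.array(P,float); ang=np.degrees((q.inv()*Q).magnitude()); d=np.linalg.norm(P-p)*1e3
        n=max(1,int(np.ceil(max(ang/48,d/270))))
        sl=Slerp([0,1],R.concatenate([q,Q])); p0,q0=p,q
        for k in range(1,n+1):
            P1=p0+(P-p0)*k/n; Q1=sl(k/n); w=np.degrees((q.inv()*Q1).as_rotvec()).round(1); t=(q.inv().apply(P1-p)*1e3).round(1)
            rows=max(1,int(np.ceil(max(np.linalg.norm(w)/9.5,np.linalg.norm(t)/55))))
            print(lab,k,[*w.tolist(),*t.tolist()],'rows',rows)
            p,q=p+q.apply(t/1e3),q*R.from_rotvec(np.radians(w))
M=np.array([.663,-.0282]);MY=-.0714
def mw(x,y,z): c,s=np.cos(MY),np.sin(MY); return np.array([M[0]+c*x-s*y,M[1]+s*x+c*y,z])
E
python3 - <<'E'
from h import *
A=rot(-.0845)
plan([('via',(.5,.25,.22),rot(.5)),('over',(.4475,-.0846,.12),A),('down',(.4475,-.0846,.019),A)])
E
```

```text
t 0.1 p [0.2731 0.5893 0.2216] rv [-0.885  1.385  0.883] F [-0.4 -0.3 -0.2] g 86.7
via 1 [18.2, -0.0, 0.0, 1.0, -174.3, -106.2] rows 4
via 2 [18.3, -0.1, 0.1, 1.0, -198.7, -46.6] rows 4
over 1 [16.7, -0.0, -0.0, 49.9, -134.3, -103.2] rows 4
over 2 [16.8, -0.0, -0.0, 49.8, -158.3, -60.3] rows 4
down 1 [-0.0, -0.0, -0.0, 101.0, -0.1, 0.0] rows 2
```

>>> servo_tool(
  commands=[
    [[18.2,0,0,1,-174.3,-106.2,87],[18.2,0,0,1,-174.3,-106.2,87],[18.2,0,0,1,-174.3,-106.2,87],[18.2,0,0,1,-174.3,-106.2,87],[18.2,0,0,1,-174.3,-106.2,87]],
  ],
)

```text
time: 0.72
position: [0.3873, 0.4194, 0.2215]
tool_rot: [-0.638, 1.475, 0.639]
ft_force: [0.7, 0.4, 1.0]
grip_width: 1.001
```

>>> servo_tool(
  commands=[
    [[18.3,0,0,1,-198.7,-46.6,87],[18.3,0,0,1,-198.7,-46.6,87],[18.3,0,0,1,-198.7,-46.6,87],[18.3,0,0,1,-198.7,-46.6,87],[18.3,0,0,1,-198.7,-46.6,87]],
  ],
)

```text
time: 1.35
position: [0.4997, 0.2519, 0.2203]
tool_rot: [-0.392, 1.535, 0.393]
ft_force: [-0.1, 1.2, -0.2]
grip_width: 0.998
```

>>> servo_tool(
  commands=[
    [[16.7,0,0,49.9,-134.3,-103.2,87],[16.7,0,0,49.9,-134.3,-103.2,87],[16.7,0,0,49.9,-134.3,-103.2,87],[16.7,0,0,49.9,-134.3,-103.2,87],[16.7,0,0,49.9,-134.3,-103.2,87]],
  ],
)

```text
time: 1.98
position: [0.4738, 0.0866, 0.171]
tool_rot: [-0.166, 1.564, 0.168]
ft_force: [0.2, 0.4, -0.4]
grip_width: 0.999
```

>>> servo_tool(
  commands=[
    [[16.8,0,0,49.8,-158.3,-60.3,87],[16.8,0,0,49.8,-158.3,-60.3,87],[16.8,0,0,49.8,-158.3,-60.3,87],[16.8,0,0,49.8,-158.3,-60.3,87],[16.8,0,0,49.8,-158.3,-60.3,87]],
  ],
)

```text
time: 2.6
position: [0.449, -0.0817, 0.1213]
tool_rot: [0.064, 1.569, -0.063]
ft_force: [-0.5, 0.5, -0.3]
grip_width: 1.0
```

>>> servo_tool(
  commands=[
    [[0,0,0,102,-1.5,-0.5,87],[0,0,0,102,-1.5,-0.5,87],[0,0,0,102,-1.5,-0.5,87],[0,0,0,102,-1.5,-0.5,87]],
  ],
)

```text
time: 3.1
position: [0.449, -0.0844, 0.0203]
tool_rot: [0.065, 1.568, -0.064]
ft_force: [0.6, -0.0, 0.2]
grip_width: 0.999
```

>>> servo_tool(
  commands=[
    [[0,0,0,0,0,0,40],[0,0,0,0,0,0,40],[0,0,0,0,0,0,40],[0,0,0,0,0,0,40],[0,0,0,0,0,0,40]],
  ],
  newtons=40,
)

```text
time: 3.72
position: [0.4472, -0.0857, 0.019]
tool_rot: [0.067, 1.57, -0.066]
ft_force: [-0.9, -0.7, 2.3]
grip_width: 0.57
```

```bash
python3 - <<'E'
from h import *
s=st(); p=np.array(s['position']); q=R.from_rotvec(s['tool_rot'])
# block xy offset relative to TCP along tool y:
print('offset tool', q.inv().apply(np.array([.4475,-.0846,.019])-p)*1e3)
h=p[2]  # tcp above block underside
S=mw(0,.09,0); A=rot(MY)
z=h+.03
plan([('lift',(p[0],p[1],.17),q),('over',(S[0],S[1],z+.03),A),('down',(S[0],S[1],z+.012),A),('in',(S[0],S[1],z-.002),A)])
E
```

```text
t 3.725 p [ 0.4472 -0.0857  0.019 ] rv [ 0.067  1.57  -0.066] F [-0.9 -0.7  2.3] g 49.6
offset tool [0.0041772  1.10334054 0.25254784]
t 3.725 p [ 0.4472 -0.0857  0.019 ] rv [ 0.067  1.57  -0.066] F [-0.9 -0.7  2.3] g 49.6
lift 1 [0.0, 0.0, 0.0, -151.0, 0.0, 0.0] rows 3
over 1 [-0.4, 0.0, -0.0, 45.5, 82.8, 104.5] rows 3
over 2 [-0.4, 0.0, -0.0, 45.6, 82.0, 105.1] rows 3
down 1 [0.0, 0.0, -0.0, 18.0, 0.0, -0.0] rows 1
in 1 [0.0, 0.0, -0.0, 14.0, 0.0, -0.0] rows 1
```

>>> servo_tool(
  commands=[
    [[0,0,0,-151,0,0,40],[0,0,0,-151,0,0,40],[0,0,0,-151,0,0,40],[0,0,0,-151,0,0,40]],
  ],
)

```text
time: 4.22
position: [0.4483, -0.0857, 0.1713]
tool_rot: [0.067, 1.566, -0.066]
ft_force: [0.4, -0.2, -3.4]
grip_width: 0.568
```

>>> servo_tool(
  commands=[
    [[-0.4,0,0,45.5,82.3,104.5,40],[-0.4,0,0,45.5,82.3,104.5,40],[-0.4,0,0,45.5,82.3,104.5,40],[-0.4,0,0,45.5,82.3,104.5,40]],
  ],
)

```text
time: 4.72
position: [0.5565, -0.0125, 0.1214]
tool_rot: [0.058, 1.575, -0.062]
ft_force: [-0.1, -1.2, -3.5]
grip_width: 0.571
```

>>> servo_tool(
  commands=[
    [[-0.4,0,0,45.5,81.5,105,40],[-0.4,0,0,45.5,81.5,105,40],[-0.4,0,0,45.5,81.5,105,40],[-0.4,0,0,45.5,81.5,105,40],[-0.4,0,0,45.5,81.5,105,40]],
  ],
)

```text
time: 5.35
position: [0.6682, 0.0578, 0.0799]
tool_rot: [0.057, 1.57, -0.059]
ft_force: [-0.1, 0.0, -2.6]
grip_width: 0.572
```

```bash
python3 - <<'E'
from h import *
S=mw(0,.09,0); A=rot(MY)
plan([('adj',(S[0],S[1],.079),A)])
c=[]
for n,k in(('top',(205,145,95,60)),('scene',(220,140,110,110))):
    im=snap(n,n+'1.png')[:,:,::-1]; u,v,w,h=k; c.append(cv2.resize(im[v:v+h,u:u+w],(390,int(390*h/w)),interpolation=cv2.INTER_CUBIC))
o=np.zeros((400,800,3),np.uint8)
o[:c[0].shape[0],:390]=c[0]; o[:c[1].shape[0],400:790]=c[1]; cv2.imwrite('pics/p6.png',o)
E
```

```text
t 5.35 p [0.6682 0.0578 0.0799] rv [ 0.057  1.57  -0.059] F [-0.1  0.  -2.6] g 49.8
adj 1 [-0.1, 0.0, 0.0, 0.9, 3.9, 0.9] rows 1
```

View pics/p6.png

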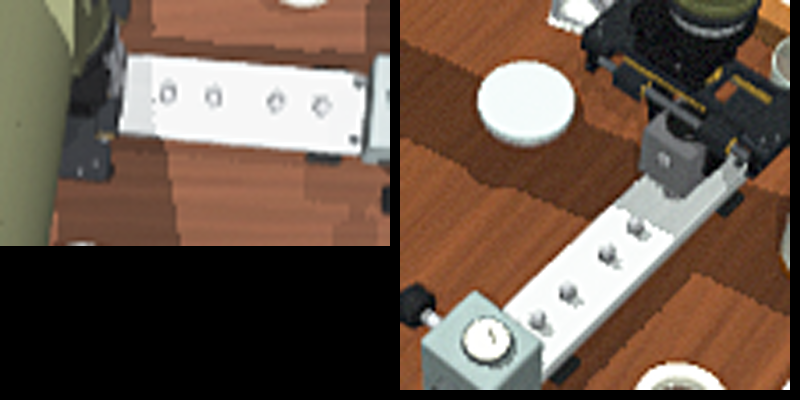

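The block hangs over station 3 (scene crop about 675,165) and the other spigots are clear. I'll insert it.

>>> servo_tool(
  commands=[
    [[0,0,0,0,2.8,0.9,40],[0,0,0,0,2.8,0.9,40],[0,0,0,10,2.8,0.9,40],[0,0,0,19,2.8,0.9,40],[0,0,0,19,2.8,0.9,40]],
  ],
)

```text
time: 6.08
position: [0.6692, 0.0632, 0.0581]
tool_rot: [0.055, 1.573, -0.056]
ft_force: [-0.6, 0.4, -3.2]
grip_width: 0.574
```

>>> servo_tool(
  commands=[
    [[0,0,0,6,0,0,40],[0,0,0,12,0,0,40],[0,0,0,14,0,0,40],[0,0,0,14,0,0,40]],
  ],
)

```text
time: 6.58
position: [0.6706, 0.0632, 0.049]
tool_rot: [0.057, 1.57, -0.055]
ft_force: [-6.4, -0.9, 14.0]
grip_width: 0.567
```

>>> servo_tool(
  commands=[
    [[0,0,0,3,0,0,40],[0,0,0,3,0,0,40],[0,0,0,3,0,0,40],[0,0,0,0,0,0,87],[0,0,0,0,0,0,87]],
  ],
)

```text
time: 7.2
position: [0.671, 0.0635, 0.0466]
tool_rot: [0.056, 1.568, -0.055]
ft_force: [0.4, 0.5, -0.1]
grip_width: 0.718
```

>>> servo_tool(
  commands=[
    [[0,0,0,0,0,0,87],[0,0,0,0,0,0,87],[0,0,0,-60,0,0,87],[0,0,0,-120,0,0,87],[0,0,0,-120,0,0,87]],
  ],
)

```text
time: 7.82
position: [0.674, 0.0631, 0.1721]
tool_rot: [0.057, 1.559, -0.054]
ft_force: [0.4, -0.9, 0.4]
grip_width: 0.999
```

```bash
python3 - <<'E'
from h import *
B=np.array([.4314,-.2527]); Q=rot(.2006)
plan([('over',(*B,.17),Q),('down',(*B,.019),Q)])
im=snap('scene','s2.png')
E
```

```text
t 7.825 p [0.674  0.0631 0.1721] rv [ 0.057  1.559 -0.054] F [ 0.4 -0.9  0.4] g 86.9
over 1 [-7.8, 0.3, -0.0, -0.5, -166.1, -109.8] rows 4
over 2 [-7.8, 0.3, -0.1, 0.1, -149.7, -131.3] rows 4
down 1 [0.0, 0.0, 0.0, 151.0, 0.1, -0.1] rows 3
```

```bash
cat > d.py <<'E'
from h import *
import sys
a=cv2.imread('pics/scene0.png').astype(int); b=cv2.imread('pics/'+sys.argv[1]).astype(int)
d=abs(a-b).max(2)
for n,(u,v,w,h) in dict(A=(198,168,35,38),B=(158,200,36,40),C=(130,238,40,42),F=(262,75,55,85)).items(): print(n,(d[v:v+h,u:u+w]>40).mean().round(3))
E
python3 d.py s2.png
```

```text
A 0.589
B 0.0
C 0.0
F 0.389
```

>>> servo_tool(
  commands=[
    [[-7.8,0,0,0,-166,-109.8,87],[-7.8,0,0,0,-166,-109.8,87],[-7.8,0,0,0,-166,-109.8,87],[-7.8,0,0,0,-166,-109.8,87]],
  ],
)

```text
time: 8.38
position: [0.5452, -0.0991, 0.1642]
tool_rot: [-0.046, 1.574, 0.046]
ft_force: [1.3, 0.9, -1.0]
grip_width: 1.0
```

>>> servo_tool(
  commands=[
    [[-7.8,0.6,0,0,-149.7,-131.3,87],[-7.8,0.6,0,0,-149.7,-131.3,87],[-7.8,0.6,0,0,-149.7,-131.3,87],[-7.8,0.6,0,0,-149.7,-131.3,87],[-7.8,0.6,0,0,-149.7,-131.3,87]],
  ],
)

```text
time: 9.0
position: [0.4277, -0.2519, 0.1651]
tool_rot: [-0.157, 1.576, 0.158]
ft_force: [1.0, 0.4, -0.5]
grip_width: 0.998
```

```bash
python3 - <<'E'
from h import *
B=np.array([.4314,-.2527]); Q=rot(.2006)
plan([('down',(*B,.019),Q)]); snap('scene','s3.png')
E
python3 d.py s3.png
```

```text
t 9.0 p [ 0.4277 -0.2519  0.1651] rv [-0.157  1.576  0.158] F [ 1.   0.4 -0.5] g 86.8
down 1 [0.0, -0.6, -0.1, 146.0, -1.7, 5.1] rows 3
A 0.607
B 0.001
C 0.0
F 0.0
```

>>> servo_tool(
  commands=[
    [[0,-0.6,0,146,-1.2,4,87],[0,-0.6,0,146,-1.2,4,87],[0,-0.6,0,146,-1.2,4,87],[0,-0.6,0,146,-1.2,4,87],[0,-0.6,0,146,-1.2,4,87]],
  ],
)

```text
time: 9.68
position: [0.4321, -0.2524, 0.0206]
tool_rot: [-0.16, 1.564, 0.16]
ft_force: [-0.1, -0.9, 0.8]
grip_width: 1.003
```

>>> servo_tool(
  commands=[
    [[0,0,0,0,0,0,40],[0,0,0,0,0,0,40],[0,0,0,0,0,0,40],[0,0,0,0,0,0,40],[0,0,0,0,0,0,40]],
  ],
  newtons=40,
)

```text
time: 10.3
position: [0.4307, -0.2531, 0.02]
tool_rot: [-0.158, 1.564, 0.159]
ft_force: [-0.2, 0.7, 1.4]
grip_width: 0.573
```

```bash
cat > pl.py <<'E'
from h import *
import sys
# pl.py bx by station_y via_x(optional)
bx,by,sy=map(float,sys.argv[1:4])
s=ctrl.get_state(); p=np.array(s['position']); q=R.from_rotvec(s['tool_rot'])
off=q.inv().apply(np.array([bx,by,p[2]])-p); off=np.array([0,off[1],0]); print('off',off*1e3)
A=rot(MY); z=p[2]+.03; S=mw(0,sy,0)-A.apply(off)
plan([('lift',(p[0],p[1],.17),q),('over',(S[0],S[1],.17),A),('low',(S[0],S[1],z+.025),A)])
E
python3 pl.py .4314 -.2527 0
```

```text
off [0.         0.22719644 0.        ]
t 10.3 p [ 0.4307 -0.2531  0.02  ] rv [-0.158  1.564  0.159] F [-0.2  0.7  1.4] g 49.8
lift 1 [0.0, 0.0, 0.0, -150.0, 0.1, 0.1] rows 3
over 1 [7.8, 0.0, -0.0, 0.1, 86.8, 136.3] rows 3
over 2 [7.8, 0.0, -0.0, 0.2, 104.5, 123.2] rows 3
low 1 [0.0, 0.0, -0.0, 95.0, -0.0, -0.1] rows 2
```

>>> servo_tool(
  commands=[
    [[0,0,0,-150,0,0,40],[0,0,0,-150,0,0,40],[0,0,0,-150,0,0,40],[0,0,0,-150,0,0,40]],
  ],
)

```text
time: 10.8
position: [0.4315, -0.2535, 0.1713]
tool_rot: [-0.158, 1.561, 0.158]
ft_force: [-0.0, 0.3, -2.7]
grip_width: 0.572
```

>>> servo_tool(
  commands=[
    [[7.8,0,0,0,86.8,136.3,40],[7.8,0,0,0,86.8,136.3,40],[7.8,0,0,0,86.8,136.3,40],[7.8,0,0,0,86.8,136.3,40]],
  ],
)

```text
time: 11.3
position: [0.5471, -0.1368, 0.1666]
tool_rot: [-0.055, 1.575, 0.057]
ft_force: [0.6, -0.8, -1.3]
grip_width: 0.572
```

>>> servo_tool(
  commands=[
    [[7.8,0,0,0,104.5,123.2,40],[7.8,0,0,0,104.5,123.2,40],[7.8,0,0,0,104.5,123.2,40],[7.8,0,0,0,104.5,123.2,40]],
  ],
)

```text
time: 11.8
position: [0.6627, -0.0257, 0.1667]
tool_rot: [0.053, 1.574, -0.052]
ft_force: [0.4, -1.0, -2.8]
grip_width: 0.578
```

>>> servo_tool(
  commands=[
    [[0,0,0,50,0,0,40],[0,0,0,93,0,0,40],[0,0,0,93,0,0,40],[0,0,0,93,0,0,40],[0,0,0,93,0,0,40]],
  ],
)

```text
time: 12.42
position: [0.6642, -0.0292, 0.0795]
tool_rot: [0.057, 1.566, -0.055]
ft_force: [-0.5, 0.2, -1.7]
grip_width: 0.574
```

```bash
python3 - <<'E'
from h import *
A=rot(MY); S=mw(0,0,0)-A.apply([0,.0002,0])
plan([('low',(S[0],S[1],.075),A),('home',(S[0],S[1],.05),A)])
E
```

```text
t 12.425 p [ 0.6642 -0.0292  0.0795] rv [ 0.057  1.566 -0.055] F [-0.5  0.2 -1.7] g 50.0
low 1 [-0.0, 0.2, -0.1, 4.5, 0.7, -1.3] rows 1
home 1 [-0.0, 0.0, 0.0, 25.0, 0.0, 0.0] rows 1
```

>>> servo_tool(
  commands=[
    [[0,0,0,5,0.5,-1,40],[0,0,0,15,0.5,-1,40],[0,0,0,24,0.5,-1,40],[0,0,0,32,0.5,-1,40],[0,0,0,32,0.5,-1,40]],
  ],
)

```text
time: 13.05
position: [0.6624, -0.0273, 0.0498]
tool_rot: [0.057, 1.569, -0.052]
ft_force: [-10.5, 1.9, 25.6]
grip_width: 0.572
```

>>> servo_tool(
  commands=[
    [[0,0,0,2,0,0,40],[0,0,0,2,0,0,40]],
  ],
)

```text
time: 13.3
position: [0.6624, -0.0273, 0.0498]
tool_rot: [0.058, 1.569, -0.052]
ft_force: [-13.3, 2.9, 34.8]
grip_width: 0.572
```

>>> servo_tool(
  commands=[
    [[0,0,0,-3,0,0,87],[0,0,0,-3,0,0,87],[0,0,0,-3,0,0,87],[0,0,0,-3,0,0,87]],
  ],
)

```text
time: 13.8
position: [0.6613, -0.0279, 0.0451]
tool_rot: [0.056, 1.571, -0.055]
ft_force: [0.9, 0.4, 0.0]
grip_width: 0.936
```

>>> servo_tool(
  commands=[
    [[0,0,0,-60,0,0,87],[0,0,0,-120,0,0,87],[0,0,0,-120,0,0,87],[0,0,0,-120,0,0,87]],
  ],
)

```text
time: 14.3
position: [0.6614, -0.0278, 0.1653]
tool_rot: [0.056, 1.571, -0.055]
ft_force: [-0.7, 0.8, -0.9]
grip_width: 0.999
```

```bash
python3 - <<'E'
from h import *
B=np.array([.4665,-.3945]); Q=rot(-.0114)
plan([('over',(*B,.17),Q)])
im=snap('scene','s4.png')
E
python3 d.py s4.png
```

```text
t 14.3 p [ 0.6614 -0.0278  0.1653] rv [ 0.056  1.571 -0.055] F [-0.7  0.8 -0.9] g 87.0
over 1 [-1.7, -0.0, -0.0, -2.4, -189.8, -84.3] rows 4
over 2 [-1.7, -0.1, -0.1, -2.5, -187.2, -89.8] rows 4
A 0.598
B 0.594
C 0.0
F 0.655
```

>>> servo_tool(
  commands=[
    [[-1.7,0,0,-4,-189.8,-84.3,87],[-1.7,0,0,-4,-189.8,-84.3,87],[-1.7,0,0,-4,-189.8,-84.3,87],[-1.7,0,0,-4,-189.8,-84.3,87],[-1.7,0,0,-4,-189.8,-84.3,87]],
  ],
)

```text
time: 14.98
position: [0.563, -0.2123, 0.1686]
tool_rot: [0.036, 1.573, -0.034]
ft_force: [0.4, 0.6, -0.9]
grip_width: 1.002
```

>>> servo_tool(
  commands=[
    [[-1.7,0,0,-4,-187.2,-89.8,87],[-1.7,0,0,-4,-187.2,-89.8,87],[-1.7,0,0,-4,-187.2,-89.8,87],[-1.7,0,0,-4,-187.2,-89.8,87],[-1.7,0,0,-4,-187.2,-89.8,87]],
  ],
)

```text
time: 15.6
position: [0.4674, -0.394, 0.1728]
tool_rot: [0.01, 1.572, -0.008]
ft_force: [1.0, 0.1, -0.4]
grip_width: 1.002
```

```bash
python3 - <<'E'
from h import *
B=np.array([.4665,-.3945]); Q=rot(-.0114)
plan([('down',(*B,.02),Q)]); snap('scene','s5.png')
E
python3 d.py s5.png
```

```text
t 15.6 p [ 0.4674 -0.394   0.1728] rv [ 0.01   1.572 -0.008] F [ 1.   0.1 -0.4] g 87.2
down 1 [-0.0, -0.1, -0.1, 152.8, -0.7, -0.8] rows 3
A 0.559
B 0.643
C 0.065
F 0.0
```

>>> servo_tool(
  commands=[
    [[0,0,0,152.8,-0.5,-0.6,87],[0,0,0,152.8,-0.5,-0.6,87],[0,0,0,152.8,-0.5,-0.6,87],[0,0,0,152.8,-0.5,-0.6,87],[0,0,0,152.8,-0.5,-0.6,87]],
  ],
)

```text
time: 16.27
position: [0.4685, -0.3941, 0.0221]
tool_rot: [0.007, 1.569, -0.007]
ft_force: [1.0, -0.5, 0.1]
grip_width: 1.003
```

>>> servo_tool(
  commands=[
    [[0,0,0,0,0,0,40],[0,0,0,0,0,0,40],[0,0,0,0,0,0,40],[0,0,0,0,0,0,40],[0,0,0,0,0,0,40]],
  ],
  newtons=40,
)

```text
time: 16.9
position: [0.4666, -0.3951, 0.0211]
tool_rot: [0.009, 1.57, -0.008]
ft_force: [0.1, -0.4, -0.2]
grip_width: 0.572
```

```bash
python3 pl.py .4665 -.3945 -.09
```

```text
off [0.         0.55058988 0.        ]
t 16.9 p [ 0.4666 -0.3951  0.0211] rv [ 0.009  1.57  -0.008] F [ 0.1 -0.4 -0.2] g 49.7
lift 1 [0.0, 0.0, 0.0, -148.9, 0.1, 0.1] rows 3
over 1 [1.7, 0.0, -0.0, 0.1, 139.3, 93.4] rows 4
over 2 [1.7, 0.0, -0.0, 0.2, 142.1, 89.2] rows 4
low 1 [0.0, 0.0, -0.0, 93.9, -0.1, -0.0] rows 2
```

>>> servo_tool(
  commands=[
    [[0,0,0,-150,0,0,40],[0,0,0,-150,0,0,40],[0,0,0,-150,0,0,40],[0,0,0,-150,0,0,40]],
  ],
)

```text
time: 17.4
position: [0.4669, -0.3959, 0.1725]
tool_rot: [0.008, 1.568, -0.01]
ft_force: [-0.3, 0.2, -3.5]
grip_width: 0.572
```

>>> servo_tool(
  commands=[
    [[1.7,0,0,0,139.3,93.4,40],[1.7,0,0,0,139.3,93.4,40],[1.7,0,0,0,139.3,93.4,40],[1.7,0,0,0,139.3,93.4,40]],
  ],
)

```text
time: 17.9
position: [0.563, -0.2504, 0.1675]
tool_rot: [0.029, 1.575, -0.022]
ft_force: [-0.5, -0.3, -3.1]
grip_width: 0.568
```

>>> servo_tool(
  commands=[
    [[1.7,0,0,0,142.1,89.2,40],[1.7,0,0,0,142.1,89.2,40],[1.7,0,0,0,142.1,89.2,40],[1.7,0,0,0,142.1,89.2,40],[1.7,0,0,0,142.1,89.2,40]],
  ],
)

```text
time: 18.52
position: [0.6546, -0.1203, 0.1691]
tool_rot: [0.056, 1.574, -0.058]
ft_force: [-0.0, -1.7, -2.3]
grip_width: 0.571
```

>>> servo_tool(
  commands=[
    [[0,0,0,50,0,0,40],[0,0,0,90,0,0,40],[0,0,0,90,0,0,40],[0,0,0,90,0,0,40],[0,0,0,90,0,0,40]],
  ],
)

```text
time: 19.15
position: [0.6576, -0.1196, 0.0836]
tool_rot: [0.056, 1.566, -0.056]
ft_force: [0.2, 0.1, -2.9]
grip_width: 0.572
```

```bash
python3 - <<'E'
from h import *
A=rot(MY); S=mw(0,-.09,0)-A.apply([0,.00055,0])
plan([('low',(S[0],S[1],.075),A),('home',(S[0],S[1],.051),A)])
E
```

```text
t 19.15 p [ 0.6576 -0.1196  0.0836] rv [ 0.056  1.566 -0.056] F [ 0.2  0.1 -2.9] g 49.8
low 1 [-0.0, 0.2, -0.0, 8.6, 1.0, -1.1] rows 1
home 1 [-0.0, 0.0, -0.0, 24.0, -0.0, -0.1] rows 1
```

>>> servo_tool(
  commands=[
    [[0,0,0,9,0.8,-1,40],[0,0,0,19,0.8,-1,40],[0,0,0,28,0.8,-1,40],[0,0,0,36,0.8,-1,40],[0,0,0,36,0.8,-1,40]],
  ],
)

```text
time: 19.77
position: [0.6552, -0.1168, 0.0508]
tool_rot: [0.06, 1.571, -0.052]
ft_force: [-13.6, 5.9, 30.8]
grip_width: 0.569
```

>>> servo_tool(
  commands=[
    [[0,0,0,2,0,0,40],[0,0,0,2,0,0,40]],
  ],
)

```text
time: 20.02
position: [0.6552, -0.1168, 0.0507]
tool_rot: [0.06, 1.571, -0.052]
ft_force: [-16.6, 5.9, 40.0]
grip_width: 0.574
```

>>> servo_tool(
  commands=[
    [[0,0,0,-3,0,0,87],[0,0,0,-3,0,0,87],[0,0,0,-3,0,0,87],[0,0,0,-3,0,0,87]],
  ],
)

```text
time: 20.52
position: [0.6549, -0.1177, 0.0453]
tool_rot: [0.056, 1.571, -0.055]
ft_force: [0.3, 1.0, -0.2]
grip_width: 0.931
```

>>> servo_tool(
  commands=[
    [[0,0,0,-60,0,0,87],[0,0,0,-120,0,0,87],[0,0,0,-180,0,0,87],[0,0,0,-180,0,0,87],[0,0,0,-180,0,0,87]],
  ],
)

```text
time: 21.15
position: [0.655, -0.1176, 0.2253]
tool_rot: [0.056, 1.571, -0.055]
ft_force: [0.3, 1.2, -0.1]
grip_width: 1.0
```

```bash
cat >> h.py <<'E'
PS=.2616
Q45=rot(PS+np.pi/2,np.pi/4,PS); U=-Q45.as_matrix()[:,0]
FB=np.array([.4546,.2141,.1064]); FA=np.array([.4132,.3686,.1068])
E
python3 - <<'E'
from h import *
print(Q45.as_matrix().round(2))
plan([('mid',(.5,.1,.28),rot(1.4)),('pre',FB+.08*U,Q45),('grasp',FB-.033*U,Q45)])
E
```

```text
[[ 0.68 -0.68 -0.26]
 [ 0.18 -0.18  0.97]
 [-0.71 -0.71  0.  ]]
t 21.15 p [ 0.655  -0.1176  0.2253] rv [ 0.056  1.571 -0.055] F [ 0.3  1.2 -0.1] g 87.0
mid 1 [-42.1, -0.0, -0.0, -27.2, 103.1, -85.0] rows 5
mid 2 [-42.2, 0.0, -0.1, -27.1, 133.5, 6.0] rows 5
pre 1 [-11.7, -4.9, -22.1, 58.5, 57.8, 40.5] rows 3
pre 2 [-11.8, -4.8, -22.1, 37.8, 67.3, 49.3] rows 3
grasp 1 [0.0, -0.0, -0.0, 113.1, -0.1, 0.0] rows 3
```

>>> servo_tool(
  commands=[
    [[-42.1,0,0,-27.2,103.1,-85,87],[-42.1,0,0,-27.2,103.1,-85,87],[-42.1,0,0,-27.2,103.1,-85,87],[-42.1,0,0,-27.2,103.1,-85,87],[-42.1,0,0,-27.2,103.1,-85,87]],
  ],
)

```text
time: 21.78
position: [0.5767, -0.0085, 0.2513]
tool_rot: [-0.518, 1.511, 0.52]
ft_force: [-0.5, 0.0, 0.2]
grip_width: 1.001
```

>>> servo_tool(
  commands=[
    [[-42.2,0,0,-27.1,133.5,6,87],[-42.2,0,0,-27.1,133.5,6,87],[-42.2,0,0,-27.1,133.5,6,87],[-42.2,0,0,-27.1,133.5,6,87],[-42.2,0,0,-27.1,133.5,6,87]],
  ],
)

```text
time: 22.4
position: [0.4998, 0.0997, 0.2794]
tool_rot: [-1.079, 1.288, 1.081]
ft_force: [0.6, -1.3, -0.2]
grip_width: 0.999
```

```bash
python3 - <<'E'
from h import *
plan([('pre',FB+.08*U,Q45)])
print(np.round(ctrl.get_state()['joint_positions'],2))
E
```

```text
t 22.4 p [0.4998 0.0997 0.2794] rv [-1.079  1.288  1.081] F [ 0.6 -1.3 -0.2] g 86.9
pre 1 [-11.9, -4.9, -22.2, 58.3, 57.7, 40.5] rows 3
pre 2 [-11.8, -4.9, -22.2, 37.6, 67.2, 49.5] rows 3
[-0.64 -0.01  0.4   1.72  0.    1.44  1.15]
```

>>> servo_tool(
  commands=[
    [[-11.9,-4.9,-22.2,58.3,57.7,40.5,87],[-11.9,-4.9,-22.2,58.3,57.7,40.5,87],[-11.9,-4.9,-22.2,58.3,57.7,40.5,87],[-11.9,-4.9,-22.2,58.3,57.7,40.5,87],[-11.9,-4.9,-22.2,58.3,57.7,40.5,87]],
  ],
)

```text
time: 23.02
position: [0.4653, 0.1541, 0.2176]
tool_rot: [-1.354, 0.877, 0.971]
ft_force: [0.6, 0.5, -0.1]
grip_width: 1.002
```

>>> servo_tool(
  commands=[
    [[-11.8,-4.9,-22.2,37.6,67.2,49.5,87],[-11.8,-4.9,-22.2,37.6,67.2,49.5,87],[-11.8,-4.9,-22.2,37.6,67.2,49.5,87],[-11.8,-4.9,-22.2,37.6,67.2,49.5,87],[-11.8,-4.9,-22.2,37.6,67.2,49.5,87]],
  ],
)

```text
time: 23.65
position: [0.4478, 0.2422, 0.1282]
tool_rot: [-1.559, 0.523, 0.898]
ft_force: [0.6, 0.3, -0.1]
grip_width: 1.003
```

```bash
python3 - <<'E'
from h import *
plan([('pre',FB+.08*U,Q45),('grasp',FB-.033*U,Q45)])
print(np.round(ctrl.get_state()['joint_positions'],2))
c=[]
for n,(u,v,w,h) in(('top',(100,150,200,120)),('scene',(200,40,180,220))):
    im=snap(n,n+'2.png')[:,:,::-1]; k=400/w; c.append(cv2.resize(im[v:v+h,u:u+w],None,fx=k,fy=k,interpolation=cv2.INTER_CUBIC))
o=np.zeros((500,800,3),np.uint8)
o[:c[0].shape[0],:400]=c[0]; o[:c[1].shape[0],400:800]=c[1]; cv2.imwrite('pics/p7.png',o)
E
```

```text
t 23.65 p [0.4478 0.2422 0.1282] rv [-1.559  0.523  0.898] F [ 0.6  0.3 -0.1] g 87.3
pre 1 [-0.3, -0.3, -6.6, -62.6, 23.1, -29.3] rows 2
grasp 1 [-0.0, 0.0, -0.0, 113.0, -0.0, -0.1] rows 3
[-0.6  -0.3  -0.15  2.44  0.61  0.47  0.59]
```

View pics/p7.png

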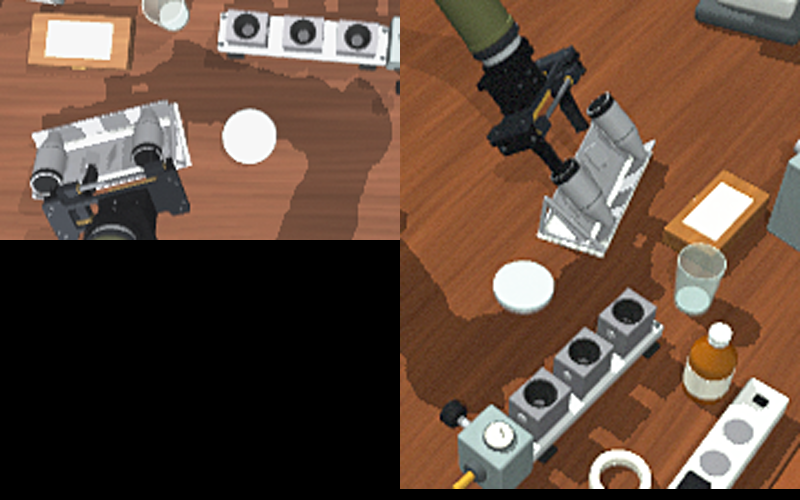

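The picture shows all three blocks seated in line on the bar and the gripper beside the near funnel's lid (top crop 150,160). The arm is at joint limits with a 45° tilt, so I'll grip with about 25° tilt and approach vertically instead.

```bash
cat >> h.py <<'E'
def QT(deg): return rot(PS+np.pi/2,np.radians(deg),PS)
def gr(F,deg,down=.014): Q=QT(deg); return F-down*U+.019*Q.as_matrix()[:,0],Q
E
python3 - <<'E'
from h import *
G,Q=gr(FB,25); print(G)
s=ctrl.get_state(); p=np.array(s['position'])
plan([('up',p+[.02,0,.09],Q),('pre',G+[0,0,.1],Q),('grasp',G,Q)])
E
```

```text
[0.47191924 0.21873698 0.07928066]
t 23.75 p [0.4504 0.2361 0.128 ] rv [-1.555  0.533  0.888] F [ 0.5 -1.1  0.8] g 86.6
up 1 [-1.0, -0.7, 13.3, -58.5, -71.1, -4.9] rows 2
pre 1 [0.0, 0.0, 0.0, 33.8, 19.2, -17.1] rows 1
grasp 1 [0.0, 0.0, 0.0, 90.6, 42.3, -0.1] rows 2
```

>>> servo_tool(
  commands=[
    [[-1,-0.7,13.3,-58.5,-71.1,-5,87],[-1,-0.7,13.3,-58.5,-71.1,-5,87],[-1,-0.7,13.3,-58.5,-71.1,-5,87],[-1,-0.7,13.3,-58.5,-71.1,-5,87]],
  ],
)

```text
time: 24.25
position: [0.4706, 0.2326, 0.2163]
tool_rot: [-1.521, 0.716, 1.077]
ft_force: [-0.6, -0.1, -0.8]
grip_width: 0.996
```

```bash
python3 - <<'E'
from h import *
G,Q=gr(FB,25)
plan([('pre',G+[0,0,.09],Q),('grasp',G,Q)])
print(np.round(ctrl.get_state()['joint_positions'],2))
E
```

```text
t 24.25 p [0.4706 0.2326 0.2163] rv [-1.521  0.716  1.077] F [-0.6 -0.1 -0.8] g 86.7
pre 1 [-0.2, -0.2, -0.1, 41.8, 21.8, -13.7] rows 1
grasp 1 [0.0, -0.0, -0.0, 81.5, 38.0, 0.0] rows 2
[-0.7  -0.26  0.07  2.13  0.22  0.88  1.09]
```

>>> servo_tool(
  commands=[
    [[0,0,0,41.8,21.8,-13.7,87],[0,0,0,41.8,21.8,-13.7,87],[0,0,0,41.8,21.8,-13.7,87],[0,0,0,41.8,21.8,-13.7,87]],
  ],
)

```text
time: 24.75
position: [0.4724, 0.2206, 0.1715]
tool_rot: [-1.524, 0.709, 1.076]
ft_force: [0.1, 0.8, 0.1]
grip_width: 0.999
```

>>> servo_tool(
  commands=[
    [[0,0,0,27,12.6,0,87],[0,0,0,54,25.2,0,87],[0,0,0,81.5,38,0,87],[0,0,0,81.5,38,0,87],[0,0,0,81.5,38,0,87]],
  ],
)

```text
time: 25.38
position: [0.4718, 0.2189, 0.0803]
tool_rot: [-1.524, 0.714, 1.077]
ft_force: [0.0, -2.9, -2.3]
grip_width: 0.997
```

```bash
python3 - <<'E'
from h import *
G,Q=gr(FB,25)
plan([('grasp',G,Q)])
print(np.round(ctrl.get_state()['joint_positions'],2))
im=snap('scene','scene3.png')[:,:,::-1]; t=snap('top','top3.png')[:,:,::-1]
a=cv2.resize(im[40:170,210:350],None,fx=4,fy=4,interpolation=cv2.INTER_CUBIC)
cv2.imwrite('pics/p8.png',a)
E
```

```text
t 25.375 p [0.4718 0.2189 0.0803] rv [-1.524  0.714  1.077] F [ 0.  -2.9 -2.3] g 86.8
grasp 1 [-0.0, -0.2, -0.1, 1.0, 0.3, -0.2] rows 1
[-0.67 -0.11  0.08  2.3   0.28  0.55  1.03]
```

View pics/p8.png

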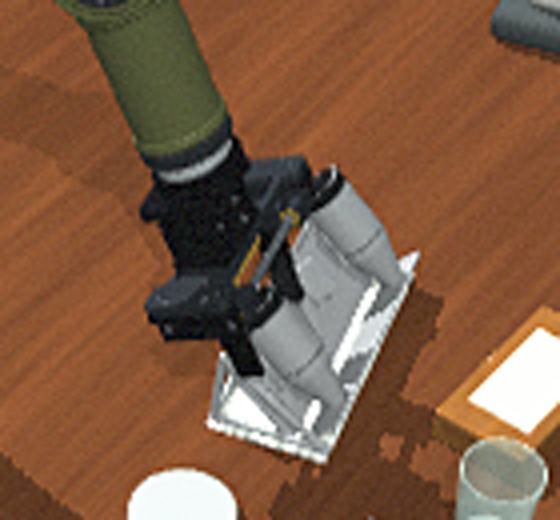

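The fingers straddle the near funnel just below its lid (crop 275,320), so I'll close.

>>> servo_tool(
  commands=[
    [[0,0,0,0,0,0,36],[0,0,0,0,0,0,36],[0,0,0,0,0,0,36],[0,0,0,0,0,0,36],[0,0,0,0,0,0,36]],
  ],
  newtons=40,
)

```text
time: 26.1
position: [0.4729, 0.217, 0.0802]
tool_rot: [-1.526, 0.715, 1.075]
ft_force: [2.8, -7.0, 2.8]
grip_width: 0.535
```

```bash
python3 - <<'E'
from h import *
s=ctrl.get_state(); p=np.array(s['position']); q=R.from_rotvec(s['tool_rot'])
plan([('up',p+.03*U+np.array([0,0,.02]),q),('up2',p+.03*U+np.array([0.0,0,.14]),q)])
E
```

```text
t 26.1 p [0.4729 0.217  0.0802] rv [-1.526  0.715  1.075] F [ 2.8 -7.   2.8] g 46.5
up 1 [0.0, 0.0, -0.0, -46.3, 1.8, -0.3] rows 1
up2 1 [0.0, 0.0, 0.0, -108.8, -50.7, -0.7] rows 3
```

```bash
python3 - <<'E'
from h import *
s=ctrl.get_state(); p=np.array(s['position']); q=R.from_rotvec(s['tool_rot'])
# target: upright in station; tool tilt -20 along azimuth ps'; jaw along manifold y
def place(sy,dz,tl=-20,down=.014):
    az=MY; Q=rot(MY+np.pi/2,np.radians(tl),az)
    S=mw(0,sy,0.03+.024+.118-down+dz); return S+.019*Q.as_matrix()[:,0],Q
P,Q=place(.09,.17); P2,_=place(.09,.02)
plan([('up',p+[0,0,.14],q),('up2',p+[.05,0,.24],q),('over',P,Q),('low',P2,Q)])
E
```

```text
t 26.1 p [0.4729 0.217  0.0802] rv [-1.526  0.715  1.075] F [ 2.8 -7.   2.8] g 46.5
up 1 [0.0, 0.0, -0.0, -126.9, -59.1, -0.8] rows 3
up2 1 [0.0, 0.0, 0.0, -70.2, -86.1, -13.3] rows 3
over 1 [9.7, 0.3, 22.3, 25.3, -41.1, -92.7] rows 3
over 2 [9.7, 0.2, 22.3, 5.3, -62.3, -83.8] rows 3
low 1 [-0.0, 0.0, 0.0, 141.0, -51.2, -0.1] rows 3
```

>>> servo_tool(
  commands=[
    [[0,0,0,-18,-8.4,0,36],[0,0,0,-54,-25,0,36],[0,0,0,-90,-42,0,36],[0,0,0,-127,-59,0,36],[0,0,0,-127,-59,0,36]],
  ],
)

```text
time: 26.72
position: [0.4732, 0.2212, 0.224]
tool_rot: [-1.523, 0.705, 1.074]
ft_force: [1.0, -0.2, -3.7]
grip_width: 0.518
```

>>> servo_tool(
  commands=[
    [[0,0,0,-70,-86,-13,36],[0,0,0,-70,-86,-13,36],[0,0,0,-70,-86,-13,36],[0,0,0,-70,-86,-13,36]],
  ],
)

```text
time: 27.22
position: [0.5202, 0.2196, 0.3169]
tool_rot: [-1.524, 0.716, 1.081]
ft_force: [-0.7, 0.0, -1.6]
grip_width: 0.521
```

>>> servo_tool(
  commands=[
    [[9.7,0.3,22.3,25.3,-41.1,-92.7,36],[9.7,0.3,22.3,25.3,-41.1,-92.7,36],[9.7,0.3,22.3,25.3,-41.1,-92.7,36],[9.7,0.3,22.3,25.3,-41.1,-92.7,36]],
  ],
)

```text
time: 27.72
position: [0.5913, 0.1426, 0.3106]
tool_rot: [-1.271, 1.112, 1.266]
ft_force: [-0.8, 0.1, -2.3]
grip_width: 0.518
```

>>> servo_tool(
  commands=[
    [[9.7,0.3,22.3,5.3,-62.3,-83.8,36],[9.7,0.3,22.3,5.3,-62.3,-83.8,36],[9.7,0.3,22.3,5.3,-62.3,-83.8,36],[9.7,0.3,22.3,5.3,-62.3,-83.8,36],[9.7,0.3,22.3,5.3,-62.3,-83.8,36]],
  ],
)

```text
time: 28.35
position: [0.6611, 0.0664, 0.3115]
tool_rot: [-0.965, 1.476, 1.413]
ft_force: [0.8, 0.4, -0.9]
grip_width: 0.514
```

```bash
cat >> h.py <<'E'
def place(sy,dz,tl=-20,down=.014,dx=0):
    Q=rot(MY+np.pi/2,np.radians(tl),MY)
    S=mw(dx,sy,0.03+.024+.118-down+dz); return S+.019*Q.as_matrix()[:,0],Q
def duo(tag,ta,sa):
    c=[]
    for n,(u,v,w,h) in(('top',ta),('scene',sa)):
        im=snap(n,f'{n}_{tag}.png')[:,:,::-1]; k=min(400/w,500/h); c.append(cv2.resize(im[v:v+h,u:u+w],None,fx=k,fy=k,interpolation=cv2.INTER_CUBIC))
    o=np.zeros((max(x.shape[0] for x in c),800,3),np.uint8)
    o[:c[0].shape[0],:c[0].shape[1]]=c[0]; o[:c[1].shape[0],400:400+c[1].shape[1]]=c[1]; cv2.imwrite(f'pics/d_{tag}.png',o)
E
python3 - <<'E'
from h import *
P2,Q=place(.09,.02); P1,_=place(.09,.045)
plan([('p1',P1,Q),('low',P2,Q)])
print(np.round(ctrl.get_state()['joint_positions'],2))
duo('a',(170,110,130,130),(220,60,130,160))
E
```

```text
t 28.35 p [0.6611 0.0664 0.3115] rv [-0.965  1.476  1.413] F [ 0.8  0.4 -0.9] g 44.8
p1 1 [0.3, 0.1, 0.2, 118.1, -44.8, -4.8] rows 3
low 1 [-0.0, 0.0, -0.0, 23.5, -8.6, 0.0] rows 1
[-0.33  0.65  0.45  0.9  -0.29  1.98  1.52]
```

View pics/d_a.png

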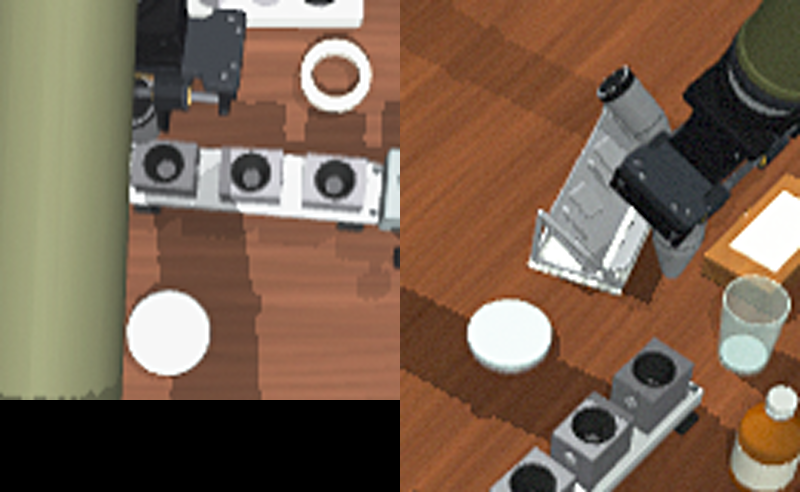

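The funnel is held close to upright (scene crop 685,240). Lowering it to just above block 3.

>>> servo_tool(
  commands=[
    [[0,0,0,40,-15,-4,36],[0,0,0,80,-30,-4,36],[0,0,0,117,-44.5,-4,36],[0,0,0,117,-44.5,-4,36],[0,0,0,117,-44.5,-4,36]],
  ],
)

```text
time: 29.08
position: [0.6638, 0.062, 0.1872]
tool_rot: [-0.964, 1.478, 1.412]
ft_force: [0.9, -0.5, -1.0]
grip_width: 0.521
```

```bash
python3 - <<'E'
from h import *
P2,Q=place(.09,.0); P1,_=place(.09,.045)
plan([('p1',P1,Q),('low',P2,Q)])
print(np.round(ctrl.get_state()['joint_positions'],2))
duo('b',(170,110,130,130),(250,100,100,120))
tip=mw(0,.09,.099); lid=mw(0,.09,.217); print(w2px('scene',tip),w2px('scene',lid))
E
```

```text
t 29.075 p [0.6638 0.062  0.1872] rv [-0.964  1.478  1.412] F [ 0.9 -0.5 -1. ] g 45.3
p1 1 [0.2, 0.1, 0.2, 2.2, 0.1, -0.0] rows 1
low 1 [-0.0, -0.0, 0.0, 42.3, -15.4, -0.0] rows 1
[-0.35  0.68  0.44  1.1  -0.29  1.76  1.55]
[302.12875454 177.41919339] [306.62162463 151.54927221]
```

View pics/d_b.png

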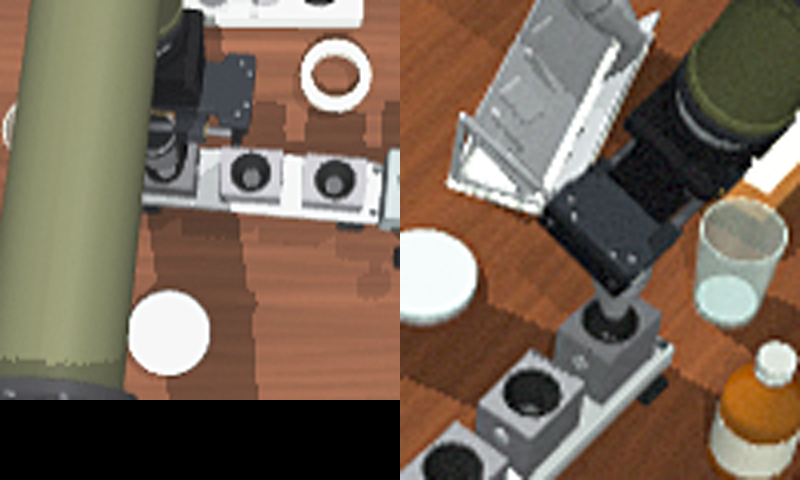

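The tip (scene about 303,177) sits over the seat centre, matching the prediction (302,177). Inserting.

>>> servo_tool(
  commands=[
    [[0,0,0,12,-4,0,36],[0,0,0,24,-8.5,0,36],[0,0,0,34,-12,0,36],[0,0,0,40,-14,0,36],[0,0,0,40,-14,0,36]],
  ],
)

```text
time: 29.8
position: [0.6626, 0.0624, 0.1408]
tool_rot: [-0.962, 1.481, 1.415]
ft_force: [-1.1, 2.2, -2.0]
grip_width: 0.517
```

>>> servo_tool(
  commands=[
    [[0,0,0,4,-1.5,0,36],[0,0,0,8,-3,0,36],[0,0,0,8,-3,0,36]],
  ],
)

```text
time: 30.18
position: [0.6627, 0.0634, 0.1352]
tool_rot: [-0.961, 1.478, 1.416]
ft_force: [-2.9, 5.3, 8.4]
grip_width: 0.52
```

```bash
python3 - <<'E'
from h import *
P2,Q=place(.09,.0)
plan([('home',P2,Q)])
E
```

```text
t 30.175 p [0.6627 0.0634 0.1352] rv [-0.961  1.478  1.416] F [-2.9  5.3  8.4] g 45.3
home 1 [0.2, 0.2, -0.0, -4.8, 1.4, -1.3] rows 1
```

>>> servo_tool(
  commands=[
    [[0,0,0,4,-1.5,0,36],[0,0,0,4,-1.5,0,36],[0,0,0,4,-1.5,0,36]],
  ],
)

```text
time: 30.55
position: [0.6628, 0.0634, 0.135]
tool_rot: [-0.961, 1.477, 1.416]
ft_force: [-6.0, 5.4, 22.0]
grip_width: 0.52
```

>>> servo_tool(
  commands=[
    [[0,0,0,-4,1.5,0,70],[0,0,0,-4,1.5,0,70],[0,0,0,-4,1.5,0,70],[0,0,0,-4,1.5,0,70],[0,0,0,-4,1.5,0,70]],
  ],
)

```text
time: 31.18
position: [0.6628, 0.0612, 0.1325]
tool_rot: [-0.962, 1.483, 1.413]
ft_force: [0.8, -0.0, 0.6]
grip_width: 0.804
```

>>> servo_tool(
  commands=[
    [[0,0,0,-19,7,0,70],[0,0,0,-56,20,0,70],[0,0,0,-94,34,0,70],[0,0,0,-94,34,0,70],[0,0,0,-94,34,0,70]],
  ],
)

```text
time: 31.8
position: [0.6632, 0.0613, 0.2335]
tool_rot: [-0.962, 1.481, 1.412]
ft_force: [-0.3, -0.6, 0.2]
grip_width: 0.807
```

```bash
python3 - <<'E'
from h import *
Q0=QT(0); G,Q=gr(FA,25)
plan([('via',(.55,.22,.3),QT(10)),('pre',G+[0,0,.13],Q)])
print('pred lid',w2px('scene',mw(0,.09,.172)))
duo('c',(170,110,130,130),(250,100,100,120))
E
```

```text
t 31.8 p [0.6632 0.0613 0.2335] rv [-0.962  1.481  1.412] F [-0.3 -0.6  0.2] g 70.2
via 1 [-19.1, 1.8, -29.7, -19.9, 139.2, 150.5] rows 4
pre 1 [-0.0, -0.0, -15.0, 75.6, 90.4, 179.0] rows 4
pred lid [304.83108046 161.85921566]
```

View pics/d_c.png

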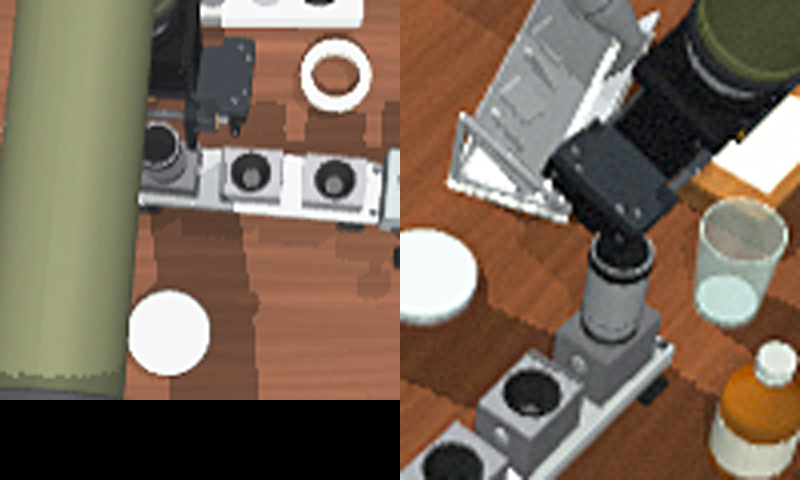

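The funnel stands upright in block 3, lid at scene (305.5,163) against (304.8,162) predicted. Now the second funnel.

>>> servo_tool(
  commands=[
    [[-19,1.8,-29.7,-20,139,150.5,87],[-19,1.8,-29.7,-20,139,150.5,87],[-19,1.8,-29.7,-20,139,150.5,87],[-19,1.8,-29.7,-20,139,150.5,87],[-19,1.8,-29.7,-20,139,150.5,87]],
  ],
)

```text
time: 32.52
position: [0.5479, 0.2222, 0.2999]
tool_rot: [-1.458, 0.926, 1.276]
ft_force: [0.1, -0.6, 0.3]
grip_width: 1.001
```

>>> servo_tool(
  commands=[
    [[0,0,-15,75.6,90.4,179,87],[0,0,-15,75.6,90.4,179,87],[0,0,-15,75.6,90.4,179,87],[0,0,-15,75.6,90.4,179,87],[0,0,-15,75.6,90.4,179,87]],
  ],
)

```text
time: 33.15
position: [0.4305, 0.373, 0.2065]
tool_rot: [-1.524, 0.717, 1.08]
ft_force: [0.8, -1.0, -0.2]
grip_width: 1.002
```

```bash
python3 - <<'E'
from h import *
G,Q=gr(FA,25)
plan([('pre',G+[0,0,.09],Q),('grasp',G,Q)])
print(np.round(ctrl.get_state()['joint_positions'],2))
snap('scene','s6.png')
a=cv2.imread('pics/scene0.png').astype(int); b=cv2.imread('pics/s6.png').astype(int); print((abs(a-b).max(2)[75:110,283:320]>40).mean())
E
```

```text
t 33.15 p [0.4305 0.373  0.2065] rv [-1.524  0.717  1.08 ] F [ 0.8 -1.  -0.2] g 87.1
pre 1 [0.0, -0.3, -0.3, 33.5, 15.3, 0.4] rows 1
grasp 1 [0.0, 0.0, 0.0, 81.6, 38.1, -0.0] rows 2
[-0.97 -0.1   0.04  2.02  0.35  0.91  0.73]
0.003088803088803089
```

>>> servo_tool(
  commands=[
    [[0,0,0,45,20.5,-1,87],[0,0,0,80,37,-1,87],[0,0,0,114,53,-1,87],[0,0,0,114,53,-1,87],[0,0,0,114,53,-1,87]],
  ],
)

```text
time: 33.83
position: [0.4331, 0.3716, 0.0851]
tool_rot: [-1.521, 0.713, 1.075]
ft_force: [-0.3, -0.4, -0.9]
grip_width: 1.001
```

>>> servo_tool(
  commands=[
    [[0,0,0,0,0,0,36],[0,0,0,0,0,0,36],[0,0,0,0,0,0,36],[0,0,0,0,0,0,36],[0,0,0,0,0,0,36]],
  ],
  newtons=40,
)

```text
time: 34.45
position: [0.4314, 0.3715, 0.0837]
tool_rot: [-1.523, 0.714, 1.077]
ft_force: [-2.3, -3.4, 7.4]
grip_width: 0.52
```

```bash
python3 - <<'E'
from h import *
s=ctrl.get_state(); p=np.array(s['position']); q=R.from_rotvec(s['tool_rot']); G,_=gr(FA,25); print('dev mm',(p-G)*1e3)
P,Q=place(0,.14); P2,_=place(0,.05)
plan([('up',p+[0,0,.14],q),('up2',p+[.07,-.06,.24],q),('over',P,Q),('low',P2,Q)])
E
```

```text
dev mm [ 0.91353999 -1.76186641  4.06813214]
t 34.45 p [0.4314 0.3715 0.0837] rv [-1.523  0.714  1.077] F [-2.3 -3.4  7.4] g 45.3
up 1 [0.0, 0.0, 0.0, -126.9, -59.0, -0.3] rows 3
up2 1 [0.0, 0.0, 0.0, -68.5, -89.6, -76.2] rows 3
over 1 [9.7, 0.3, 22.3, 33.5, -19.2, -183.7] rows 4
over 2 [9.7, 0.4, 22.2, 18.7, -60.6, -176.8] rows 4
low 1 [0.0, -0.0, 0.0, 84.6, -30.7, 0.0] rows 2
```

>>> servo_tool(
  commands=[
    [[0,0,0,-18,-8.4,0,36],[0,0,0,-54,-25,0,36],[0,0,0,-90,-42,0,36],[0,0,0,-127,-59,0,36],[0,0,0,-127,-59,0,36]],
  ],
)

```text
time: 35.08
position: [0.4322, 0.3743, 0.2276]
tool_rot: [-1.519, 0.706, 1.076]
ft_force: [0.4, 0.2, -1.3]
grip_width: 0.518
```

>>> servo_tool(
  commands=[
    [[0,0,0,-78.5,-94.6,-76,36],[0,0,0,-78.5,-94.6,-76,36],[0,0,0,-78.5,-94.6,-76,36],[0,0,0,-78.5,-94.6,-76,36],[0,0,0,-78.5,-94.6,-76,36]],
  ],
)

```text
time: 35.7
position: [0.4992, 0.3135, 0.3315]
tool_rot: [-1.524, 0.715, 1.083]
ft_force: [0.3, 0.8, -1.5]
grip_width: 0.515
```

>>> servo_tool(
  commands=[
    [[9.7,0.3,22.3,33.5,-19.2,-183.7,36],[9.7,0.3,22.3,33.5,-19.2,-183.7,36],[9.7,0.3,22.3,33.5,-19.2,-183.7,36],[9.7,0.3,22.3,33.5,-19.2,-183.7,36],[9.7,0.3,22.3,33.5,-19.2,-183.7,36]],
  ],
)

```text
time: 36.33
position: [0.5779, 0.1446, 0.3104]
tool_rot: [-1.27, 1.108, 1.267]
ft_force: [-0.3, 1.0, -1.9]
grip_width: 0.517
```

>>> servo_tool(
  commands=[
    [[9.7,0.4,22.2,18.7,-60.6,-176.8,36],[9.7,0.4,22.2,18.7,-60.6,-176.8,36],[9.7,0.4,22.2,18.7,-60.6,-176.8,36],[9.7,0.4,22.2,18.7,-60.6,-176.8,36],[9.7,0.4,22.2,18.7,-60.6,-176.8,36]],
  ],
)

```text
time: 36.95
position: [0.6568, -0.024, 0.2895]
tool_rot: [-0.962, 1.479, 1.416]
ft_force: [0.1, 1.0, -1.0]
grip_width: 0.521
```

```bash
python3 - <<'E'
from h import *
P2,Q=place(0,.045); P3,_=place(0,0)
plan([('low',P2,Q),('home',P3,Q)])
print(np.round(ctrl.get_state()['joint_positions'],2))
E
```

```text
t 36.95 p [ 0.6568 -0.024   0.2895] rv [-0.962  1.479  1.416] F [ 0.1  1.  -1. ] g 45.3
low 1 [0.3, 0.1, -0.0, 98.0, -35.8, -4.2] rows 2
home 1 [-0.0, 0.0, -0.0, 42.3, -15.4, -0.0] rows 1
[-0.29  0.66  0.59  0.97 -0.31  1.95  1.69]
```

>>> servo_tool(
  commands=[
    [[0,0,0,35,-13,-3,36],[0,0,0,70,-25.5,-3,36],[0,0,0,97,-35,-3,36],[0,0,0,97,-35,-3,36],[0,0,0,97,-35,-3,36]],
  ],
)

```text
time: 37.58
position: [0.6569, -0.027, 0.1899]
tool_rot: [-0.965, 1.477, 1.413]
ft_force: [-0.1, -0.2, -1.2]
grip_width: 0.516
```

```bash
python3 - <<'E'
from h import *
P2,Q=place(0,.045); P3,_=place(0,0)
plan([('low',P2,Q),('home',P3,Q)])
duo('d',(170,110,130,130),(230,110,100,120)); print('pred tip',w2px('scene',mw(0,0,.099)))
E
```

```text
t 37.575 p [ 0.6569 -0.027   0.1899] rv [-0.965  1.477  1.413] F [-0.1 -0.2 -1.2] g 44.9
low 1 [0.3, 0.1, 0.2, 4.6, -1.3, -0.7] rows 1
home 1 [-0.0, -0.0, 0.0, 42.3, -15.4, -0.0] rows 1
pred tip [283.47193078 195.38376061]
```

View pics/d_d.png

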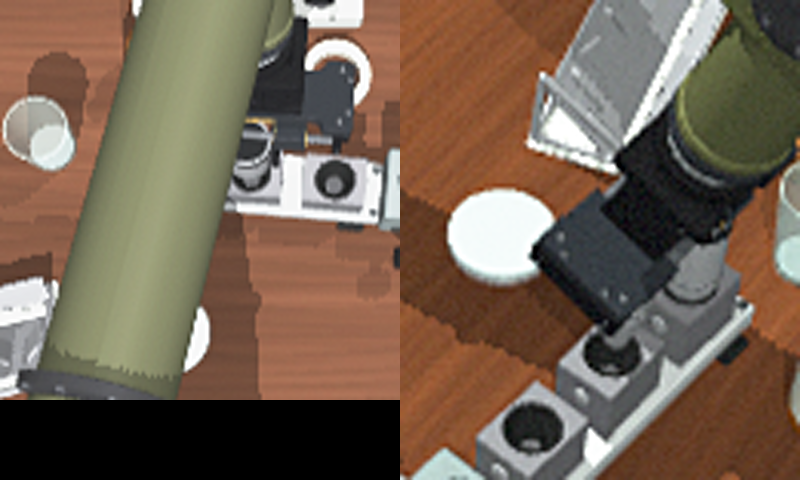

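>>> servo_tool(
  commands=[
    [[0,0,0,15,-5,0,36],[0,0,0,27,-9.5,0,36],[0,0,0,37,-13,0,36],[0,0,0,44,-15.5,0,36],[0,0,0,44,-15.5,0,36]],
  ],
)

```text
time: 38.3
position: [0.6557, -0.0281, 0.1399]
tool_rot: [-0.961, 1.481, 1.414]
ft_force: [0.5, 1.9, -2.2]
grip_width: 0.518
```

>>> servo_tool(
  commands=[
    [[0,0,0,4,-1.5,0,36],[0,0,0,8,-3,0,36],[0,0,0,8,-3,0,36]],
  ],
)

```text
time: 38.67
position: [0.656, -0.0274, 0.1368]
tool_rot: [-0.961, 1.477, 1.414]
ft_force: [-3.5, 4.7, 14.6]
grip_width: 0.516
```

>>> servo_tool(
  commands=[
    [[0,0,0,3,-1,0,36],[0,0,0,3,-1,0,36],[0,0,0,3,-1,0,36]],
  ],
)

```text
time: 39.05
position: [0.6561, -0.0275, 0.1367]
tool_rot: [-0.962, 1.476, 1.414]
ft_force: [-5.0, 5.1, 26.0]
grip_width: 0.516
```

>>> servo_tool(
  commands=[
    [[0,0,0,-4,1.5,0,70],[0,0,0,-4,1.5,0,70],[0,0,0,-4,1.5,0,70],[0,0,0,-4,1.5,0,70],[0,0,0,-4,1.5,0,70]],
  ],
)

```text
time: 39.67
position: [0.6557, -0.0293, 0.1328]
tool_rot: [-0.961, 1.482, 1.412]
ft_force: [0.4, 0.6, -0.8]
grip_width: 0.797
```

>>> servo_tool(
  commands=[
    [[0,0,0,-19,7,0,70],[0,0,0,-56,20,0,70],[0,0,0,-94,34,0,70],[0,0,0,-94,34,0,70],[0,0,0,-94,34,0,70]],
  ],
)

```text
time: 40.3
position: [0.6561, -0.0293, 0.2338]
tool_rot: [-0.962, 1.48, 1.411]
ft_force: [0.2, 0.5, -0.8]
grip_width: 0.805
```

```bash
python3 - <<'E'
from h import *
s=ctrl.get_state(); p=np.array(s['position'])
k=.0; Q=rot(MY+np.pi/2); K=mw(-.074,-.178,.042)
plan([('up',p+[-.02,0,.05],rot(MY+np.pi/2)),('pre',K+[-.03,0,.15],Q)])
E
```

```text
t 40.3 p [ 0.6561 -0.0293  0.2338] rv [-0.962  1.48   1.411] F [ 0.2  0.5 -0.8] g 70.0
up 1 [0.1, 0.1, -19.9, -40.2, 35.8, -1.3] rows 3
pre 1 [-0.0, -0.0, -0.0, 91.9, 77.0, -177.1] rows 4
```

>>> servo_tool(
  commands=[
    [[0,0,-19.9,-40,36,-1.3,70],[0,0,-19.9,-40,36,-1.3,70],[0,0,-19.9,-40,36,-1.3,70],[0,0,-19.9,-40,36,-1.3,70]],
  ],
)

```text
time: 40.8
position: [0.6357, -0.0284, 0.283]
tool_rot: [-1.155, 1.241, 1.161]
ft_force: [0.4, 0.3, -0.6]
grip_width: 0.803
```

>>> servo_tool(
  commands=[
    [[0,0,0,92,77,-177,70],[0,0,0,92,77,-177,70],[0,0,0,92,77,-177,70],[0,0,0,92,77,-177,70],[0,0,0,92,77,-177,70]],
  ],
)

```text
time: 41.42
position: [0.5456, -0.2025, 0.1902]
tool_rot: [-1.152, 1.246, 1.157]
ft_force: [-0.5, -0.1, 0.3]
grip_width: 0.801
```

```bash
python3 - <<'E'
from h import *
K=mw(-.074,-.178,.042); Q=rot(MY+np.pi/2)
plan([('pre',K+[0,0,.08],Q),('grasp',K,Q)])
print(np.round(ctrl.get_state()['joint_positions'],2))
duo('e',(180,130,140,90),(200,120,130,150))
for y in(.09,0): print('pred lid',w2px('scene',mw(0,y,.172)),w2px('top',mw(0,y,.172)))
for k in(0,.008): print('knob c',w2px('scene',mw(-.072-k,-.178,.06)))
E
```

```text
t 41.425 p [ 0.5456 -0.2025  0.1902] rv [-1.152  1.246  1.157] F [-0.5 -0.1  0.3] g 69.7
pre 1 [-0.2, 0.0, -0.2, 68.0, -30.9, 4.3] rows 2
grasp 1 [0.0, 0.0, -0.0, 80.0, -0.0, -0.0] rows 2
[-0.32  0.23  0.73  1.69 -0.16  1.28  1.94]
pred lid [304.83108046 161.85921566] [220.92450377 156.87261048]
pred lid [285.3936095  180.16103688] [250.51947023 159.23536365]
knob c [224.4012528  226.98682083]
knob c [222.38518178 225.4156976 ]
```

View pics/d_e.png

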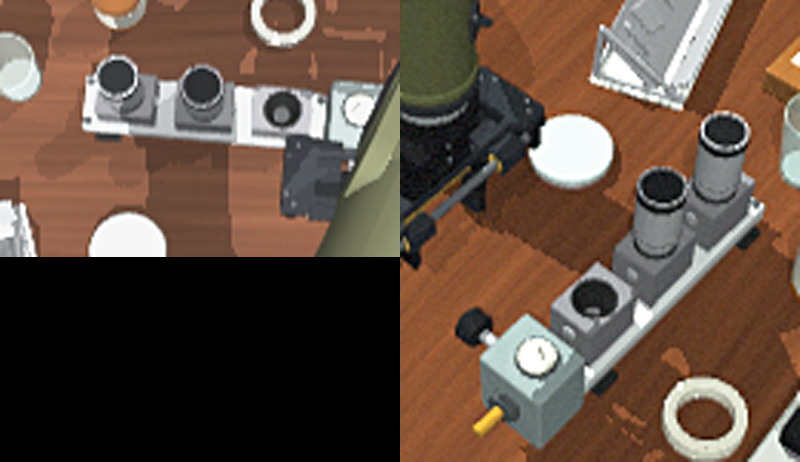

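Both lids match the predicted home positions (scene 305,163 and 285,181 against 305,162 and 285,180). The blocks are in line, and the knob at (223,226) is about 4 mm out. Now I'll grip the knob.

>>> servo_tool(
  commands=[
    [[0,0,0,68,-27.5,3.5,70],[0,0,0,68,-27.5,3.5,70],[0,0,0,68,-27.5,3.5,70],[0,0,0,68,-27.5,3.5,70]],
  ],
)

```text
time: 42.02
position: [0.5751, -0.1989, 0.125]
tool_rot: [-1.157, 1.24, 1.157]
ft_force: [0.2, -0.1, 0.4]
grip_width: 0.805
```

>>> servo_tool(
  commands=[
    [[0,0,0,40,0,0,70],[0,0,0,80,0,0,70],[0,0,0,80,0,0,70],[0,0,0,80,0,0,70]],
  ],
)

```text
time: 42.52
position: [0.5754, -0.1991, 0.0455]
tool_rot: [-1.157, 1.239, 1.156]
ft_force: [0.6, -0.4, 0.6]
grip_width: 0.805
```

```bash
python3 - <<'E'
from h import *
K=mw(-.076,-.178,.042); Q=rot(MY+np.pi/2)
plan([('grasp',K,Q)])
E
```

```text
t 42.525 p [ 0.5754 -0.1991  0.0455] rv [-1.157  1.239  1.156] F [ 0.6 -0.4  0.6] g 70.1
grasp 1 [0.0, 0.1, 0.1, 3.5, 0.8, -1.3] rows 1
```

>>> servo_tool(
  commands=[
    [[0,0,0,3,0.5,-1,70],[0,0,0,3,0.5,-1,26],[0,0,0,3,0.5,-1,26],[0,0,0,3,0.5,-1,26],[0,0,0,3,0.5,-1,26]],
  ],
  newtons=45,
)

```text
time: 43.15
position: [0.5734, -0.1993, 0.04]
tool_rot: [-1.155, 1.241, 1.159]
ft_force: [-0.3, -0.5, 0.1]
grip_width: 0.436
```

>>> servo_tool(
  commands=[
    [[0,0,0,0,0,0,26],[0,0,0,0,0,0,26],[0,0,0,0,6,0,26],[0,0,0,0,12,0,26],[0,0,0,0,12,0,26]],
  ],
)

```text
time: 43.78
position: [0.5631, -0.1969, 0.0399]
tool_rot: [-1.157, 1.237, 1.158]
ft_force: [4.3, 3.5, -2.5]
grip_width: 0.378
```

>>> servo_tool(
  commands=[
    [[0,0,0,0,6,0,26],[0,0,0,0,12,0,26],[0,0,0,0,17,0,26],[0,0,0,0,20,0,26],[0,0,0,0,20,0,26]],
  ],
)

```text
time: 44.4
position: [0.5442, -0.1954, 0.04]
tool_rot: [-1.158, 1.236, 1.156]
ft_force: [7.3, 3.7, -5.7]
grip_width: 0.375
```

>>> servo_tool(
  commands=[
    [[0,0,0,0,1,0,26],[0,0,0,0,2,0,26],[0,0,0,0,3,0,26],[0,0,0,0,3,0,26]],
  ],
)

```text
time: 44.9
position: [0.5417, -0.1952, 0.04]
tool_rot: [-1.159, 1.236, 1.156]
ft_force: [8.8, 3.9, -7.2]
grip_width: 0.374
```

>>> servo_tool(
  commands=[
    [[0,0,0,0,2,0,26],[0,0,0,0,4,0,26],[0,0,0,0,4,0,26]],
  ],
)

```text
time: 45.28
position: [0.5409, -0.1952, 0.0402]
tool_rot: [-1.164, 1.232, 1.151]
ft_force: [16.9, 1.7, -14.1]
grip_width: 0.376
```

>>> servo_tool(
  commands=[
    [[0,0,0,0,-2,0,26],[0,0,0,0,-2,0,26],[0,0,0,0,-2,0,60],[0,0,0,0,-2,0,60],[0,0,0,0,-2,0,60]],
  ],
)

```text
time: 45.9
position: [0.5359, -0.1978, 0.04]
tool_rot: [-1.155, 1.243, 1.158]
ft_force: [-0.1, 0.2, 0.1]
grip_width: 0.627
```

>>> servo_tool(
  commands=[
    [[0,0,0,0,0,0,60],[0,0,0,0,0,0,60],[0,0,0,-50,0,0,60],[0,0,0,-100,0,0,60],[0,0,0,-100,0,0,60]],
  ],
)

```text
time: 46.52
position: [0.5393, -0.1983, 0.1443]
tool_rot: [-1.16, 1.236, 1.152]
ft_force: [-1.2, 0.5, -1.2]
grip_width: 0.679
```

>>> servo_tool(
  commands=[
    [[0,0,0,-50,50,0,60],[0,0,0,-100,100,0,60],[0,0,0,-100,100,0,60],[0,0,0,-100,100,0,60],[0,0,0,-100,100,0,60]],
  ],
)

```text
time: 47.15
position: [0.4369, -0.1896, 0.2389]
tool_rot: [-1.155, 1.242, 1.16]
ft_force: [-0.1, -0.1, -0.4]
grip_width: 0.687
```

```bash
python3 - <<'E'
from h import *
st()
duo('f',(100,130,290,130),(120,70,210,220))
for k in(.03,.035): print('knob c',w2px('scene',mw(-.072-k,-.178,.06)),w2px('top',mw(-.072-k,-.178,.06)))
im=cv2.imread('pics/scene_f.png'); cv2.imwrite('pics/f2.png',cv2.resize(im[140:260,190:330],None,fx=5,fy=5,interpolation=cv2.INTER_CUBIC))
E
```

```text
t 47.15 p [ 0.4369 -0.1896  0.2389] rv [-1.155  1.242  1.16 ] F [-0.1 -0.1 -0.4] g 59.8
knob c [216.88895217 221.13248836] [302.88533929 201.22657132]
knob c [215.64952137 220.16660049] [302.78396731 202.73509833]
```

View pics/d_f.png

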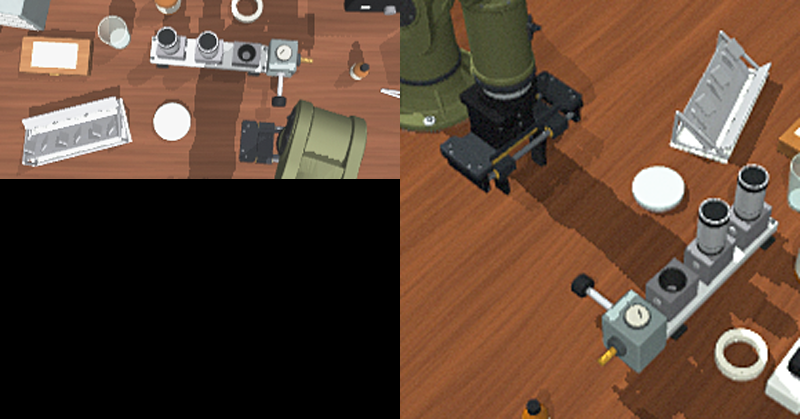

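View pics/f2.png

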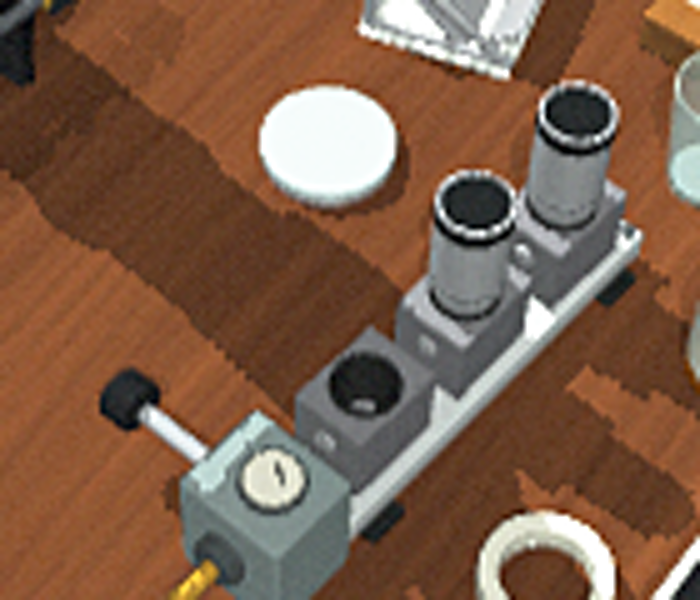

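```bash
python3 -c "
from bench import close_job
print(close_job())"
```

```text
the job is handed in; nothing more can be done
None
```

The manifold is ready and the job is handed in at about 47 s of the 208 s allowed. No verdict came back.

- **Blocks:** I pressed all three onto stations 3, 2 and 1. Each stopped at its home height, 30 mm above its desk position, under a push of 14–40 N. None was seen knocked aside before I gripped it, and the last picture shows them flat and in line on the bar.
- **Funnels:** Only two were in the rack. They stand upright in the station 3 and station 2 blocks, and both stopped solidly under a 22–26 N push. Their lids appear within about 1 pixel (3 mm) of the predicted fully home positions. The station 1 block is empty.
- **Knob:** I pulled it out last, until the pull rose to 17 N and movement stopped. After release and retreat it appears within half a pixel of its 35 mm stop position.

- **Mismatches:** A 45° approach to the first funnel ran into joint limits, so I gripped both funnels at 25° instead. The first funnel's gripper stopped about 5 mm lower than planned, and the second's a few millimetres lower. I put this down to a deeper grip, since both lids still match home in the images.
- **Bystanders:** I saw nothing displaced in the final pictures, but I did not measure the bystanders individually.

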